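Cock a spring press, load a lever arm and fire its pivot pin flush

ROBOT

A 6-joint arm with a two-finger parallel gripper is mounted at the origin on a cart in front of the work surface, level with it; the furniture and walls round the work are solid. World frame = base frame: x ahead of the robot, y to its left, z up, the work surface at z = 0. Lengths are in mm, angles in rad, forces in N, time in s.
With the tool pointing down it reaches from about 350 to 975 mm from the base axis. Payload 7.1 kg.
Tool frame: the origin (TCP) lies between the finger pads; the fingertips stand ahead of it and the grasp point (between the pads) lies 5 mm behind it (finger_overhang is the x of the fingertips in the tool frame, in mm); x points along the fingers, y is the direction in which the jaws open and shut, and the axes are right-handed (so a half turn about x gives the same grasp; the last joint's range is limited). The gripper opens to 88 mm and grips with 3 to 60 N. Pads are 20 mm wide; open, the fingers measure 115 mm over their backs; the gripper's body (75 mm by 178 mm) begins 61 mm behind the grasp point.
Start: joints at [-1.295, 0.423, 1.63, -0, 1.089, -0.019], TCP at [181.611, -598.015, 236.675] pointing down, gripper open.
Joint ranges: [-3, 3], [-0.9, 2.11], [0.09, 2.58], [-1.31, 4.45], [0.11, 2.69], [-2.54, 2.54]. Speed limits (rad/s): [2.39, 2.39, 3.01, 3.14, 3.14, 3.14].

INTERFACE

Orientations are given as [roll, pitch, yaw] about the fixed x, y, z axes, in that order (R = Rz(yaw) Ry(pitch) Rx(roll)).
In Python, from bench import get_state, get_image, camera_params, hand_in, finger_overhang gives the robot as it stands.
- The arm moves only by the tool servo_tool, never from a script. Its argument "deltas" is one flat list of numbers, 7 for each row, row after row: the turn, a rotation vector about the tool's x, y, z in rad, then the shift along the tool's x, y, z in m, then the gripper command: -1 is shut, 1 is fully open, values between are in proportion. A call has exactly 8 rows; each row shifts and turns the commanded pose from where the row before left it, along the tool's axes as they then stand; what a row does not reach is not made up. A row lasts 1/10 s, in which the tool goes at most 50 mm and 8.59 degrees, less where a joint would pass 70% of its speed; a pose out of reach is approached as far as the arm can. A call with a gripper value outside its range is refused whole. The fingers move at their own pace and stop on an object; "grip_force" is the grip in N (left out, the last holds). Time passes only in rows, so rows that do not move let the fingers close, or fill a call up. It gives the time, the measured TCP pose, the force and the opening at its end, in the units of the state.
- get_state(): the state, without advancing time (a new reading comes with each control period).
- get_image(name): name is "scene" or "top" or "wrist"; returns the picture (480x640x3 uint8, red, green, blue); there is no depth.
- camera_params(name): a dict with "camera_matrix" (3x3 intrinsics, pixels), "rvec" (rotation vector, rad) and "tvec" (3), from world to camera coordinates, as OpenCV has them; the wrist camera has in their place "tool_from_camera" (4x4, takes a point from camera to tool coordinates, whose origin is the TCP and whose axes are the tool frame's). Camera axes: x right, y down, z forward; pixel columns grow to the right and rows downward; lengths in mm; the calibration is good to about 2 mm. A picture is of the moment at which its call begins: read the wrist's pose just before it. camera_params takes no time and is no camera call.
- hand_in(): hands the job in, once; it reports no verdict.
The state is a dict: "t": time; "joint_pos": joint angles; "joint_velocities": joint speeds; "effort": joint torques, N m; "eef_pos": TCP position; "tcp_rot": TCP orientation; "force": force on the tool from outside, world axes, zero at the start; "wrist_torque": the same for the moment, N m; "opening": finger opening in mm.
Only numpy, scipy, OpenCV 4.12 (cv2) and the standard library are available. Lean on these libraries where they do the work, as an engineer would, in place of code of your own. Each camera call takes 0.05 s, during which the arm holds its last target.

TASK

Set the brass pivot pin in the aluminium lever arm with the blue bench spring press. First draw the ram up by its black knob until its sear has surely caught it, feeling for the catch: do not strain the ram hard against its upper stop, and never let it snap down on the empty anvil. Then slide the lever arm, pin end first and pin upward, between the guide rails fully home against the end stop, let go of it, and push the red trip button down so that the ram fires and drives the pin flush; leave the lever in the press and the things standing round it where they are.

Things in the scene. Friction and masses are not known exactly. Their poses are not given: they have to be found in the camera images.
- press: blue bench spring press, fixed; origin on the bench under the axis of its vertical ram; x from its open front to its column at the back, y towards the grey sear block, z up. Base x -98 to +102 mm, 116 wide, 14 high. Barrel on the ram axis: 38 mm wide, 70 to 152 mm above the bench, steel cap up to 157; head arm and column behind it 140 high
- nest (a point): point on the anvil top (34 mm above the bench) on the ram's axis, where the lever's pin must stand; axes as the press. Anvil: tongue 26 mm wide from x -85 to -51, then 62 wide. Guide rails 12 mm high from x -36 to +21, inner faces 16.3 mm either side; flared lead-ins reach x -53 (46 mm between their front ends); end stop face at x +20.5
- ram (a joint): height of the sprung ram above rest, m; 0 at rest, striking face then 52 mm above the bench, level with the top of a lever lying in the nest: a proud pin cannot pass under it until it is drawn up. Holding it up takes about 9 N at 0, rising 0.25 N per mm, and 1 to 3 N more while the sear rides over the collar, from some 15 mm below the catch until it snaps in
- sear_block: grey sear block on the +y side of the barrel, fixed, origin with the press's. The sear in it catches the ram somewhere between 24 and 42 mm of draw, as a collar is clamped on the rod in the barrel (unseen, not measured). It snaps in 1 mm past the catch; lowered again, the ram sinks onto it and the pull falls to nothing. 2.5 mm past the catch it meets the sprung upper stop: the pull rises by 3 N, then 10 N per mm
- ram_knob (a point): centre of the round black knob on top of the ram, 27 mm wide, 29 mm high, axis upright; 172 mm above the bench at rest (knob from 157 to 186), rises with the ram (0.4 kg, solid with the knob); gripped from above. Straining means more than 12 N on the upper stop, beyond what spring and weight take
- trip_top (a point): centre of the top of the red trip button, 24 mm wide, 139 mm above the bench, 65 mm to the +y side of the ram axis on the sear block (28 mm wide along x, reaching y +81); pressed straight down. About 1 N moves it, 4 to 6 N trips a loaded sear, after 2 mm of free play and within 16 mm of travel; it bottoms at 20 mm and springs back
- lever_arm: aluminium lever arm, a flat bar 140 x 30 x 18 mm thick, 0.2 kg, lying on the bench; square at the pin end, round at the other; origin on its underside below the pin; x points along it towards the pin end, which lies 20 mm beyond the pin; the round end is 120 mm behind the pin
- lever_pin (a point): point on the pin's axis level with the top face of the lever arm (18 mm above its underside)
- lever_grip (a point): place to grip the lever arm across its 30 mm width: on its centre line 80 mm behind the pin, half-way up (9 mm); held there a gripper stays clear of the press's barrel when the lever is home. Axes as the lever arm
- pin (a joint): how far the brass pivot pin (8 mm diameter) has been driven, m: 0 standing 6 mm proud, 0.006 flush; it resists about 25 N, so only the ram's blow drives it
- oil_can: bystander: grey oil can with bent spout, 69 x 80 x 156 mm, origin at the centre of its underside
- tape_measure: bystander: yellow tape measure, 36 x 78 x 60 mm, origin at the centre of its underside
- wood_block: bystander: brown wood block, 45 x 90 x 34 mm, origin at the centre of its underside

How it is judged:
By the outcome, as a careful person would: the job done as asked, in the order asked, and still so for the second after the job is handed in, with the robot touching nothing.
It also fails if it takes over 72 s, if anything falls off the work surface, if the arm or the gripper's body presses on something with over 40 N, if the wrist force passes 120 N, or if a joint passes its speed limit or range.

## Working session

There is one attempt and no reset: what is moved stays moved. The work goes in short steps, Python scripts to look and compute and a tool call to move; the robot and the scene stay as the last step left them, time stands still between calls to the robot, and variables do not carry over. Pictures are saved under pics/ and viewed, and the job is handed in when it is done.

Besides the shell and the picture viewer there is one more tool, called after ">>>" as name(argument=value, ...) on one line, values as JSON. servo_tool: Moves the arm, as the interface text tells. Its arguments: {"type":"object","properties":{"deltas":{"type":"array","items":{"type":"number"}},"grip_force":{"type":"number"}},"required":["deltas"]}

```bash
ls; mkdir -p pics
python3 - <<'E'
from bench import *
import cv2
print(get_state()); print(finger_overhang)
for n in ["scene","top","wrist"]:
    im=get_image(n); cv2.imwrite(f"pics/{n}0.png",im[:,:,::-1]); print(n,camera_params(n))
E
```

```text
pics
{'t': 0.0, 'joint_pos': array([-1.29502093e+00,  4.23829477e-01,  1.63069111e+00,  1.68717602e-05,
        1.08860357e+00, -1.90028826e-02]), 'joint_velocities': array([ 0.00119   , -0.00037055,  0.00081698,  0.00042029, -0.00058471,
        0.00089838]), 'effort': array([ 2.29672414e-04, -5.44631875e+01, -2.73667413e+01,  6.44427328e-02,
        2.28093902e-02, -1.37008428e-04]), 'eef_pos': array([ 181.46018405, -597.51481564,  235.90834341]), 'tcp_rot': array([-1.59955144,  1.56926475,  1.83681166]), 'force': array([0.27159858, 0.79602817, 0.30999549]), 'wrist_torque': array([0.02714836, 0.00129177, 0.02904168]), 'opening': 87.75268612725422}
14.0
scene {'camera_matrix': array([[462.56306039,   0.        , 321.53965315],
       [  0.        , 462.56306039, 241.71761584],
       [  0.        ,   0.        ,   1.        ]]), 'rvec': array([ 0.72162608, -2.52210735,  1.2803793 ]), 'tvec': array([498.4807717 , 283.72887655, 766.60560272])}
top {'camera_matrix': array([[494.09454332,   0.        , 320.4393358 ],
       [  0.        , 494.09454332, 241.92343063],
       [  0.        ,   0.        ,   1.        ]]), 'rvec': array([ 2.17395177, -2.13363385,  0.200482  ]), 'tvec': array([ -29.22983368,  586.59945762, 1029.51188594])}
wrist {'camera_matrix': array([[426.75518255,   0.        , 323.77530583],
       [  0.        , 426.75518255, 240.00805652],
       [  0.        ,   0.        ,   1.        ]]), 'tool_from_camera': array([[ 3.38283081e-04, -2.88540723e-01,  9.57467564e-01,
        -1.47525789e+02],
       [ 9.99999879e-01, -2.43670261e-04, -4.26742219e-04,
        -2.68255520e-01],
       [ 3.56438880e-04,  9.57467593e-01,  2.88540606e-01,
        -7.96395688e+01],
       [ 0.00000000e+00,  0.00000000e+00,  0.00000000e+00,
         1.00000000e+00]])}
```

View pics/scene0.png

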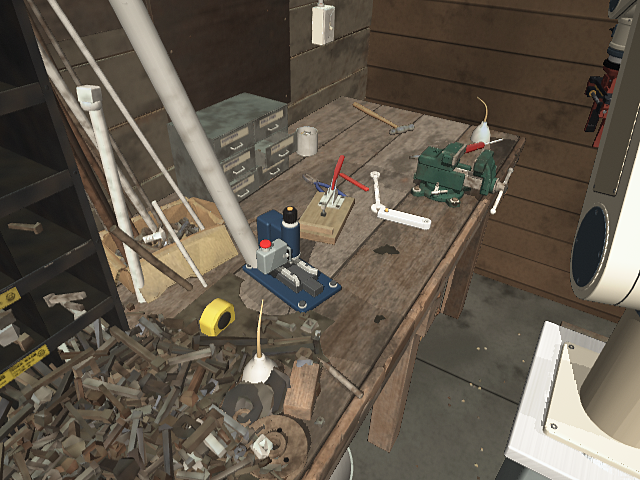

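View pics/top0.png

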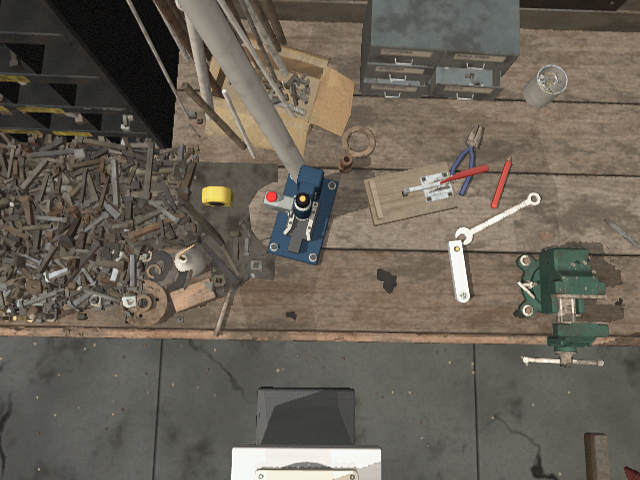

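View pics/wrist0.png

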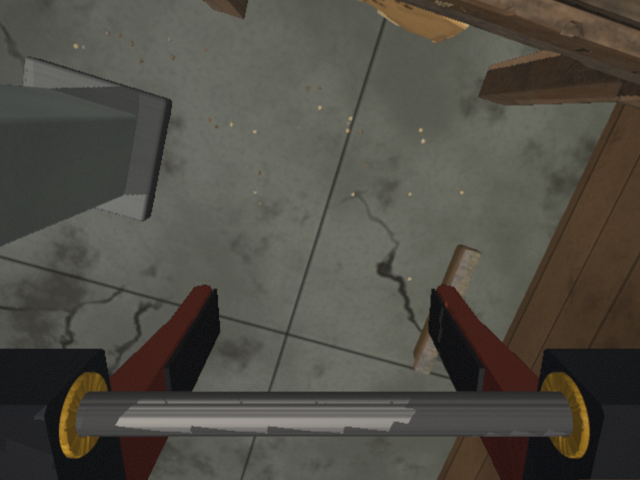

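The scene view shows the press at about (290,255), with the lever at (375–430, 205–228). In the top view the press is at (303,215), with the red button at (272,197) and the knob at (303,199). The lever runs from (457,243) to (462,302). I'll zoom in and measure.

```bash
cat > h.py <<'E'
import numpy as np, cv2
from bench import *
from scipy.spatial.transform import Rotation as R
def cam(n,st=None):
    p=camera_params(n);K=p["camera_matrix"]
    if n!="wrist":
        Rm=cv2.Rodrigues(p["rvec"])[0];t=p["tvec"].reshape(3); return K,Rm.T,-Rm.T@t
    T=p["tool_from_camera"];Rt=R.from_euler("xyz",st["tcp_rot"]).as_matrix()
    return K,Rt@T[:3,:3],Rt@T[:3,3]+st["eef_pos"]
def ray(c,uv):
    K,Rm,o=c; d=Rm@np.linalg.solve(K,[uv[0],uv[1],1.]); return o,d/np.linalg.norm(d)
def plane(c,uv,z):
    o,d=ray(c,uv); return o+d*(z-o[2])/d[2]
def proj(c,P):
    K,Rm,o=c;q=K@(Rm.T@(np.asarray(P,float)-o));return q[:2]/q[2]
def tri(c1,a,c2,b):
    o1,d1=ray(c1,a);o2,d2=ray(c2,b)
    A=np.c_[d1,-d2];s=np.linalg.lstsq(A,o2-o1,rcond=None)[0]
    p,q=o1+s[0]*d1,o2+s[1]*d2;return (p+q)/2,np.linalg.norm(p-q)
def blob(im,lo,hi,roi):
    hsv=cv2.cvtColor(im,cv2.COLOR_RGB2HSV);m=cv2.inRange(hsv,np.array(lo),np.array(hi))
    k=np.zeros_like(m);x0,y0,x1,y1=roi;k[y0:y1,x0:x1]=m[y0:y1,x0:x1];return k
E
python3 - <<'E'
from h import *
im=cv2.imread("pics/top0.png")
a=cv2.resize(im[150:275,240:350],None,fx=4,fy=4,interpolation=cv2.INTER_CUBIC)
b=cv2.resize(im[180:310,430:550],None,fx=4,fy=4,interpolation=cv2.INTER_CUBIC)
cv2.imwrite("pics/za.png",a);cv2.imwrite("pics/zb.png",b)
im=cv2.imread("pics/scene0.png")
cv2.imwrite("pics/zc.png",cv2.resize(im[195:315,235:345],None,fx=5,fy=5,interpolation=cv2.INTER_CUBIC))
c=cam("top")
for n,u in [("base",(0,0))]: pass
for n,uv,z in [("knob",(303,199),186),("trip",(272,197),139),("pin",(457,247),24),("round",(462,302),18),("pinend",(457,241),18)]: print(n,plane(c,uv,z))
E
```

```text
knob [647.49290939  20.52177628 186.        ]
trip [661.72203548  83.2624644  139.        ]
pin [ 585.5121775  -324.84766891   24.        ]
round [ 463.57838242 -334.56412876   18.        ]
pinend [ 600.11423959 -327.08139739   18.        ]
```

View pics/za.png

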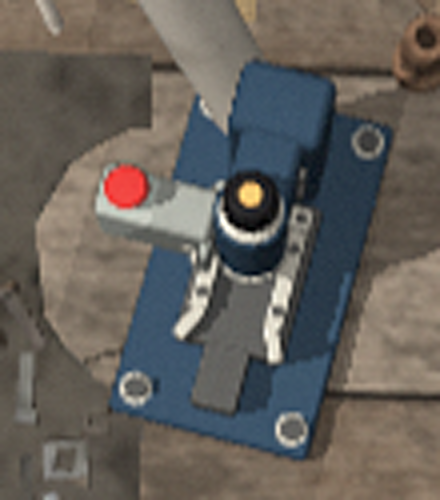

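View pics/zb.png

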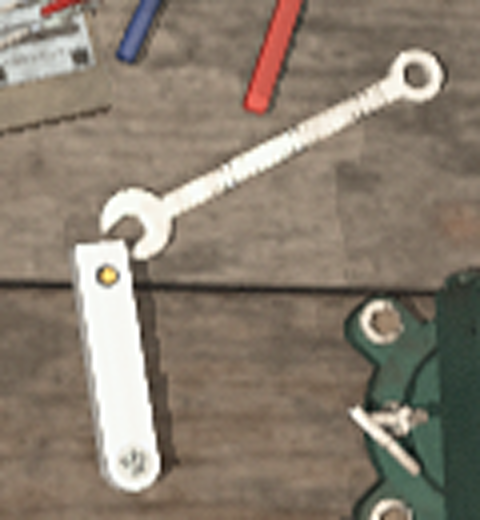

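View pics/zc.png

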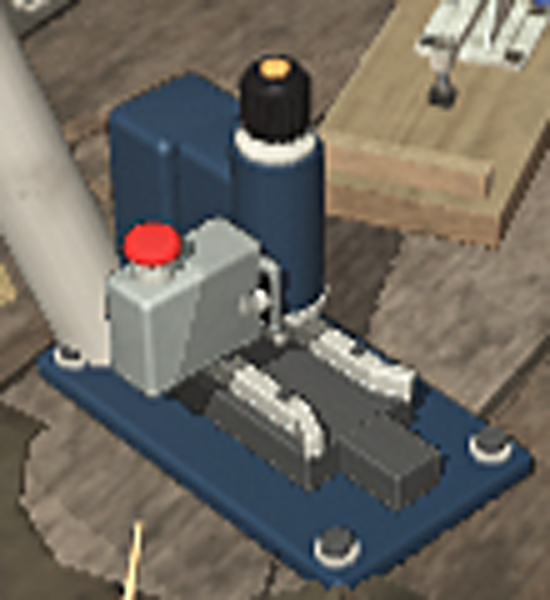

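Run:
```python
from h import *
top=cv2.imread("pics/top0.png")[:,:,::-1].copy();sc=cv2.imread("pics/scene0.png")[:,:,::-1].copy()
ct,cs=cam("top"),cam("scene")
print("campos",ct[2],cs[2])
def cen(m):
    ys,xs=np.nonzero(m);return np.array([xs.mean(),ys.mean()]),len(xs)
r1=cen(blob(top,(0,150,120),(8,255,255),(255,185,290,210)));r2=cen(blob(sc,(0,150,120),(8,255,255),(255,235,275,250)))
print("red",r1,r2,tri(ct,r1[0],cs,r2[0]),plane(ct,r1[0],136))
k1=cen(blob(top,(12,90,120),(35,255,255),(295,190,312,206)));k2=cen(blob(sc,(12,90,120),(35,255,255),(283,203,297,213)))
print("knobtop",k1,k2,tri(ct,k1[0],cs,k2[0]),plane(ct,k1[0],186))
# lever
hsv=cv2.cvtColor(top,cv2.COLOR_RGB2HSV)
m=((hsv[:,:,1]<40)&(hsv[:,:,2]>215)).astype(np.uint8)
k=np.zeros_like(m);k[239:305,444:472]=m[239:305,444:472]
n,l,s,c=cv2.connectedComponentsWithStats(k);i=1+np.argmax(s[1:,4]);print("lever",s[i],c[i])
cnt=cv2.findContours((l==i).astype(np.uint8),cv2.RETR_EXTERNAL,cv2.CHAIN_APPROX_NONE)[0][0].reshape(-1,2)
P=np.array([plane(ct,u,18)[:2] for u in cnt]);rect=cv2.minAreaRect(P.astype(np.float32));print(rect,cv2.boxPoints(rect))
p1=cen(blob(top,(15,100,90),(40,255,255),(450,242,464,254)));print("pin",p1,plane(ct,p1[0],24))
# pole profiles
for r in (20,60,100,140):
    print("top row",r,[tuple(top[r,x]) for x in range(170,300,4)])
```

```text
campos [ 419.83643675   12.26726056 1108.34782936] [207.9114976  648.9721511  672.51562177]
red (array([271.        , 196.25842697]), 89) (array([265. , 243.5]), 76) (array([664.030673  ,  85.44232912, 133.46426745]), np.float64(1.2246874062814588)) [663.95638323  85.54036883 136.        ]
knobtop (array([302.15625, 198.125  ]), 32) (array([289.38095238, 208.33333333]), 21) (array([648.94060125,  22.01534931, 185.5662133 ]), np.float64(0.7356716120788843)) [649.17312603  22.17338298 186.        ]
lever [449 240  21  62 714] [458.99159664 270.52380952]
((533.2854614257812, -329.8994445800781), (137.03927612304688, 28.747772216796875), 7.052445411682129) [[ 463.51947 -324.047  ]
 [ 467.049   -352.57727]
 [ 603.05145 -335.7519 ]
 [ 599.5219  -307.22162]]
pin (array([456.5, 248.5]), 12) [ 582.09438839 -323.62743567   24.        ]
top row 20 [(np.uint8(56), np.uint8(45), np.uint8(36)), (np.uint8(60), np.uint8(44), np.uint8(37)), (np.uint8(56), np.uint8(47), np.uint8(37)), (np.uint8(56), np.uint8(43), np.uint8(34)), (np.uint8(190), np.uint8(179), np.uint8(165)), (np.uint8(153), np.uint8(14
[... 5152 characters left out ...]
np.uint8(149), np.uint8(130), np.uint8(99)), (np.uint8(154), np.uint8(146), np.uint8(133)), (np.uint8(179), np.uint8(155), np.uint8(116)), (np.uint8(174), np.uint8(150), np.uint8(111)), (np.uint8(177), np.uint8(153), np.uint8(113)), (np.uint8(184), np.uint8(159), np.uint8(116)), (np.uint8(177), np.uint8(151), np.uint8(111)), (np.uint8(159), np.uint8(151), np.uint8(138)), (np.uint8(154), np.uint8(147), np.uint8(137)), (np.uint8(141), np.uint8(135), np.uint8(124)), (np.uint8(127), np.uint8(120), np.uint8(110)), (np.uint8(125), np.uint8(119), np.uint8(109)), (np.uint8(100), np.uint8(95), np.uint8(85)), (np.uint8(178), np.uint8(152), np.uint8(112)), (np.uint8(177), np.uint8(150), np.uint8(112))]
```

Run:
```python
import cv2
a=cv2.imread("pics/top0.png");b=cv2.imread("pics/scene0.png")
cv2.imwrite("pics/pt.png",cv2.resize(a[0:190,150:340],None,fx=3,fy=3))
cv2.imwrite("pics/ps.png",cv2.resize(b[0:290,90:310],None,fx=2,fy=2))
```

```text
(no output)
```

View pics/pt.png

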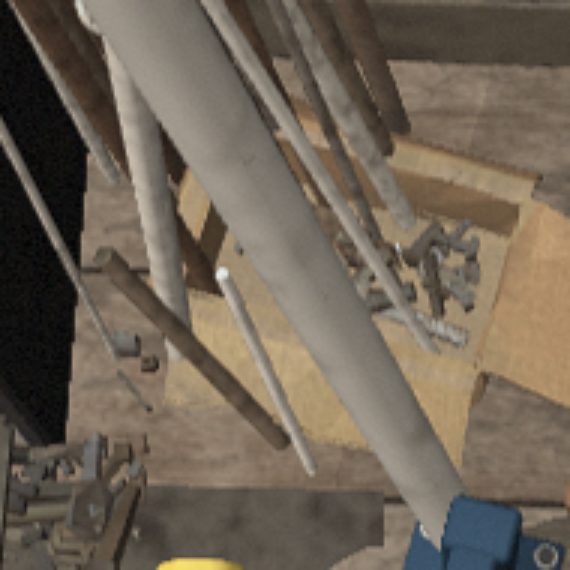

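View pics/ps.png

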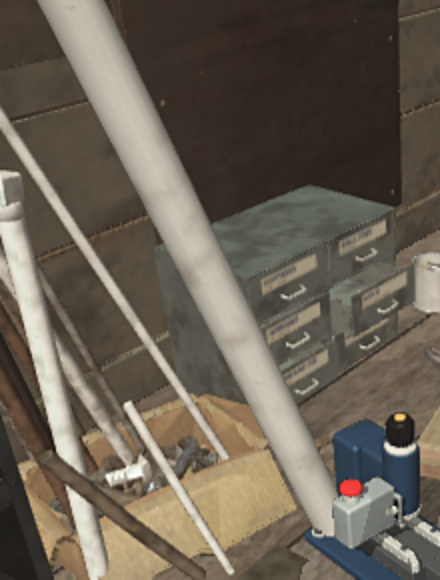

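Run:
```python
from h import *
ct,cs=cam("top"),cam("scene")
def pl(c,a,b):
    o,d1=ray(c,a);_,d2=ray(c,b);n=np.cross(d1,d2);return n/np.linalg.norm(n),o
n1,o1=pl(ct,(206,20),(281,140));n2,o2=pl(cs,(129,0),(228,200))
for z in (0,100,200,300,400,500,600):
    A=np.array([n1,n2]);b=np.array([n1@o1,n2@o2])-A[:,2]*z
    xy=np.linalg.solve(A[:,:2],b);print(z,xy,proj(ct,[*xy,z]),proj(cs,[*xy,z]))
print(R.from_euler("xyz",get_state()["tcp_rot"]).as_matrix())
ram=np.array([649,22.]);trip=np.array([663.8,85.4]);d=trip-ram;print(np.linalg.norm(d),np.arctan2(-d[0],d[1]))
psi=np.arctan2(-d[0],d[1])
for n,p in dict(corner1=(-98,58,14),corner2=(-98,-58,14),corner3=(102,-58,14),tf1=(-85,13,34),tf2=(-85,-13,34)).items():
    w=np.r_[ram+np.array([[np.cos(psi),-np.sin(psi)],[np.sin(psi),np.cos(psi)]])@p[:2],p[2]];print(n,w.round(1),proj(ct,w),proj(cs,w))
```

```text
0 [738.12729955  15.86719483] [306.1511607  180.24185713] [259.86975787 264.38334923]
100 [752.49272073  42.92388323] [293.64336215 160.22937943] [244.03072131 232.38529557]
200 [766.85814192  69.98057162] [278.5719666  136.11514656] [225.66649007 195.28583853]
300 [781.2235631   97.03726001] [260.05883009 106.49412815] [204.12087427 151.75934195]
400 [795.58898429 124.0939484 ] [236.77304084  69.23686534] [178.48876903  99.97731116]
500 [809.95440547 151.1506368 ] [206.59593302  20.95349283] [147.48576161  37.34497295]
600 [824.31982666 178.20732519] [165.93703582 -44.10074269] [109.22617906 -39.947113  ]
[[-3.31801895e-04  2.90530310e-01 -9.56865732e-01]
 [ 1.07738184e-03 -9.56865125e-01 -2.90530500e-01]
 [-9.99999365e-01 -1.12730834e-03  4.47757998e-06]]
65.10453133231204 -0.229331654058475
corner1 [566.8 100.8  14. ] [266.4638101  252.03776345] [302.47973646 311.53364079]
corner2 [540.4 -12.2  14. ] [316.93450309 264.8067211 ] [341.86928449 284.28937282]
corner3 [735.1 -57.7  14. ] [338.25548511 180.58830804] [279.51928417 243.69288722]
tf1 [569.2  54.   34. ] [287.19785164 250.14447789] [314.07423992 290.1331995 ]
tf2 [563.3  28.7  34. ] [298.6953701  253.05199856] [323.00530152 284.16872436]
```

```bash
cat >> h.py <<'E'
def Rtool(yaw):  # tool x down, tool z along world heading yaw
    z=np.array([np.cos(yaw),np.sin(yaw),0]);x=np.array([0,0,-1.]);return np.c_[x,np.cross(z,x),z]
def plan(target,Rt,n,st=None,pos=None,R0=None):
    st=st or get_state();p=np.array(st["eef_pos"]) if pos is None else np.array(pos,float)
    M=R.from_euler("xyz",st["tcp_rot"]).as_matrix() if R0 is None else R0
    rv=R.from_matrix(M.T@Rt).as_rotvec();stp=(np.array(target)-p)/n/1000
    print("rv total",rv.round(4))
    for i in range(n):
        print(np.round(rv/n,4).tolist(),np.round(M.T@stp,4).tolist()); M=M@R.from_rotvec(rv/n).as_matrix()
E
python3 - <<'E'
from h import *
plan([645,21,310],Rtool(-0.229),24)
E
```

```text
rv total [-2.6178e+00 -1.5000e-03  4.0000e-04]
[-0.1091, -0.0001, 0.0] [-0.0031, -0.0191, -0.026]
[-0.1091, -0.0001, 0.0] [-0.0031, -0.0161, -0.0279]
[-0.1091, -0.0001, 0.0] [-0.0031, -0.013, -0.0295]
[-0.1091, -0.0001, 0.0] [-0.0031, -0.0097, -0.0307]
[-0.1091, -0.0001, 0.0] [-0.0031, -0.0063, -0.0316]
[-0.1091, -0.0001, 0.0] [-0.0031, -0.0028, -0.0321]
[-0.1091, -0.0001, 0.0] [-0.0031, 0.0007, -0.0322]
[-0.1091, -0.0001, 0.0] [-0.0031, 0.0042, -0.0319]
[-0.1091, -0.0001, 0.0] [-0.0031, 0.0076, -0.0313]
[-0.1091, -0.0001, 0.0] [-0.0031, 0.011, -0.0303]
[-0.1091, -0.0001, 0.0] [-0.0031, 0.0142, -0.0289]
[-0.1091, -0.0001, 0.0] [-0.0031, 0.0173, -0.0272]
[-0.1091, -0.0001, 0.0] [-0.0031, 0.0201, -0.0251]
[-0.1091, -0.0001, 0.0] [-0.0031, 0.0228, -0.0228]
[-0.1091, -0.0001, 0.0] [-0.0031, 0.0251, -0.0202]
[-0.1091, -0.0001, 0.0] [-0.0031, 0.0272, -0.0173]
[-0.1091, -0.0001, 0.0] [-0.0031, 0.0289, -0.0143]
[-0.1091, -0.0001, 0.0] [-0.0031, 0.0303, -0.011]
[-0.1091, -0.0001, 0.0] [-0.0031, 0.0313, -0.0077]
[-0.1091, -0.0001, 0.0] [-0.0031, 0.0319, -0.0042]
[-0.1091, -0.0001, 0.0] [-0.0031, 0.0322, -0.0007]
[-0.1091, -0.0001, 0.0] [-0.0031, 0.0321, 0.0028]
[-0.1091, -0.0001, 0.0] [-0.0031, 0.0316, 0.0063]
[-0.1091, -0.0001, 0.0] [-0.0031, 0.0307, 0.0097]
```

>>> servo_tool(deltas=[-0.109,0,0,-0.003,-0.019,-0.026,1,-0.109,0,0,-0.003,-0.016,-0.028,1,-0.109,0,0,-0.003,-0.013,-0.0295,1,-0.109,0,0,-0.003,-0.0095,-0.0305,1,-0.109,0,0,-0.003,-0.0065,-0.0315,1,-0.109,0,0,-0.003,-0.003,-0.032,1,-0.109,0,0,-0.003,0.0005,-0.032,1,-0.109,0,0,-0.003,0.004,-0.032,1])

```text
t: 0.95
eef_pos: [336.0, -390.7, 260.6]
tcp_rot: [-1.998, 1.57, 2.315]
force: [0.3, -0.4, -0.1]
opening: 87.6
```

>>> servo_tool(deltas=[-0.109,0,0,-0.003,0.0075,-0.031,1,-0.109,0,0,-0.003,0.011,-0.0305,1,-0.109,0,0,-0.003,0.014,-0.029,1,-0.109,0,0,-0.003,0.0175,-0.027,1,-0.109,0,0,-0.003,0.02,-0.025,1,-0.109,0,0,-0.003,0.023,-0.023,1,-0.109,0,0,-0.003,0.025,-0.02,1,-0.109,0,0,-0.003,0.027,-0.0175,1])

```text
t: 1.75
eef_pos: [490.3, -184.6, 284.7]
tcp_rot: [-2.207, 1.571, 2.978]
force: [0.2, 0.6, 0.4]
opening: 87.7
```

>>> servo_tool(deltas=[-0.109,0,0,-0.003,0.029,-0.0145,1,-0.109,0,0,-0.003,0.0305,-0.011,1,-0.109,0,0,-0.003,0.0315,-0.0075,1,-0.109,0,0,-0.003,0.032,-0.004,1,-0.109,0,0,-0.003,0.032,-0.0005,1,-0.109,0,0,-0.003,0.032,0.003,1,-0.109,0,0,-0.003,0.0315,0.0065,1,-0.109,0,0,-0.003,0.0305,0.0095,1])

```text
t: 2.55
eef_pos: [645.9, 20.8, 308.5]
tcp_rot: [-2.824, 1.57, -3.05]
force: [0.2, -1.1, -0.5]
opening: 87.8
```

Run:
```python
from h import *
st=get_state();im=get_image("wrist");cv2.imwrite("pics/w1.png",im[:,:,::-1])
np.save("pics/w1.npy",np.r_[st["eef_pos"],st["tcp_rot"]])
c=cam("wrist",st);print(st["eef_pos"],R.from_euler("xyz",st["tcp_rot"]).as_matrix().round(4),st["joint_pos"].round(3))
for n,p in dict(knob=(649,22,186),trip=(663.8,85.4,139)).items(): print(n,proj(c,p))
```

```text
[645.87467315  20.75669753 308.4660071 ] [[-6.000e-04  2.243e-01  9.745e-01]
 [-1.000e-04  9.745e-01 -2.243e-01]
 [-1.000e+00 -2.000e-04 -6.000e-04]] [ 0.014  0.387  1.513 -0.     1.243 -1.331]
knob [326.05913875 241.13617836]
trip [410.67820739 223.62977716]
```

View pics/w1.png

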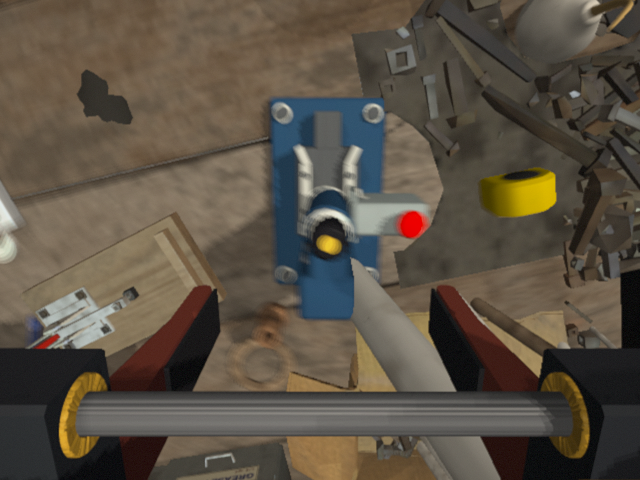

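Run:
```python
from h import *
im=cv2.imread("pics/w1.png");cv2.imwrite("pics/w1z.png",cv2.resize(im[90:290,255:440],None,fx=4,fy=3.0))
v=np.load("pics/w1.npy");c=cam("wrist",dict(eef_pos=v[:3],tcp_rot=v[3:]))
rgb=im[:,:,::-1].copy()
def cen(m):
    ys,xs=np.nonzero(m);return np.array([xs.mean(),ys.mean()]),len(xs)
k=cen(blob(rgb,(12,90,120),(35,255,255),(310,225,345,260)));r=cen(blob(rgb,(0,150,120),(8,255,255),(390,200,440,250)))
a,b=plane(c,k[0],186),plane(c,r[0],137);print(k,a,r,b,np.linalg.norm((a-b)[:2]),np.arctan2(-(b-a)[0],(b-a)[1]))
# tongue columns
g=rgb[118:145].astype(int)
hsv=cv2.cvtColor(rgb,cv2.COLOR_RGB2HSV)
for y in (116,120,125,130,135,140):
    s=[x for x in range(290,365) if hsv[y,x,1]<70 and rgb[y,x].max()<120]
    if s: print(y,s[0],s[-1],plane(c,(s[0]-.5,y),34)[:2],plane(c,(s[-1]+.5,y),34)[:2])
```

```text
(array([328.64776119, 244.32238806]), 335) [651.53472442  23.17916727 186.        ] (array([411.90865385, 224.375     ]), 624) [665.19665363  86.51918475 137.        ] 64.7966521058065 -0.2124374033598673
116 314 364 [570.25317502  28.55969178] [581.13187241  75.75555143]
120 291 341 [568.89258841   6.37343326] [579.79957038  53.69234013]
125 314 341 [578.2853448   26.64975186] [584.29281913  52.71284363]
130 314 341 [582.78834525  25.57900005] [588.81532891  51.72696842]
135 314 341 [587.32076637  24.50125241] [593.36738649  50.73465201]
140 314 341 [591.88289745  23.41644015] [597.94928239  49.73583105]
```

View pics/w1z.png

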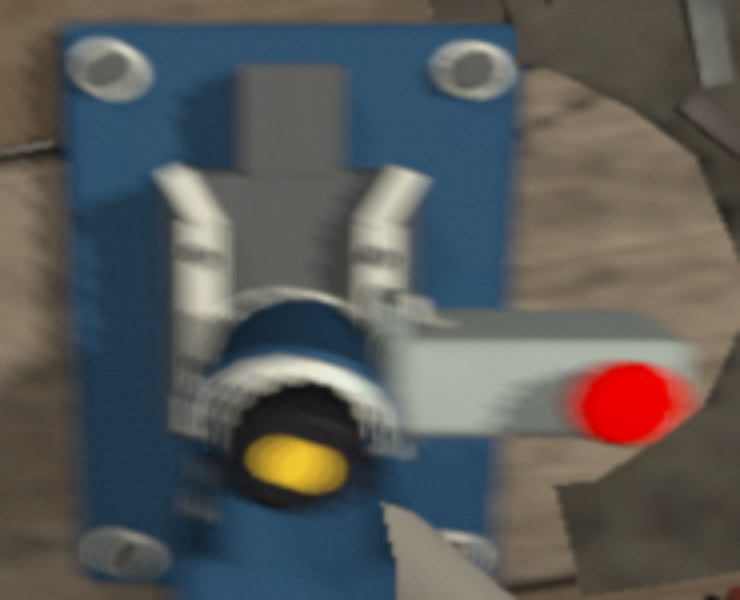

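Run:
```python
from h import *
st=get_state();print(st["eef_pos"],st["force"],st["t"]);plan([650,22.6,174.5],Rtool(-0.226),8)
im=get_image("wrist");cv2.imwrite("pics/w2.png",im[:,:,::-1]);c=cam("wrist",st)
rgb=im.copy()
def cen(m):
    ys,xs=np.nonzero(m);return np.array([xs.mean(),ys.mean()]),len(xs)
k=cen(blob(rgb,(12,90,120),(35,255,255),(310,225,345,260)));r=cen(blob(rgb,(0,150,120),(8,255,255),(390,200,440,250)))
a,b=plane(c,k[0],186),plane(c,r[0],137);print(k,a,r,b,np.linalg.norm((a-b)[:2]),np.arctan2(-(b-a)[0],(b-a)[1]))
hsv=cv2.cvtColor(rgb,cv2.COLOR_RGB2HSV)
for y in (120,130,140):
    s=[x for x in range(290,365) if hsv[y,x,1]<70 and rgb[y,x].max()<120]
    if s: print(y,s[0],s[-1],plane(c,(s[0]-.5,y),34)[:2],plane(c,(s[-1]+.5,y),34)[:2])
cv2.imwrite("pics/w2z.png",cv2.resize(im[90:290,255:440,::-1],None,fx=4,fy=3.0))
```

```text
[648.46819917  24.21031838 308.94834613] [0.83791092 1.75251293 1.24596058] 2.6
rv total [ 0.0071  0.0018 -0.0023]
[0.0009, 0.0002, -0.0003] [0.0168, -0.0002, 0.0002]
[0.0009, 0.0002, -0.0003] [0.0168, -0.0002, 0.0002]
[0.0009, 0.0002, -0.0003] [0.0168, -0.0002, 0.0002]
[0.0009, 0.0002, -0.0003] [0.0168, -0.0002, 0.0002]
[0.0009, 0.0002, -0.0003] [0.0168, -0.0002, 0.0002]
[0.0009, 0.0002, -0.0003] [0.0168, -0.0002, 0.0002]
[0.0009, 0.0002, -0.0003] [0.0168, -0.0002, 0.0002]
[0.0009, 0.0002, -0.0003] [0.0168, -0.0002, 0.0002]
(array([317.68240343, 239.        ]), 233) [649.42368426  20.60261124 186.        ] (array([402.13930348, 220.89386401]), 603) [663.59828233  83.63409911 137.        ] 64.60563205675297 -0.2212013857276057
120 308 334 [575.88460123  25.59022238] [581.48007421  50.70104098]
130 308 333 [584.87545141  23.48294054] [590.30026214  47.82202043]
140 293 333 [590.83467184   7.21653426] [599.4470046   45.84740593]
```

View pics/w2z.png

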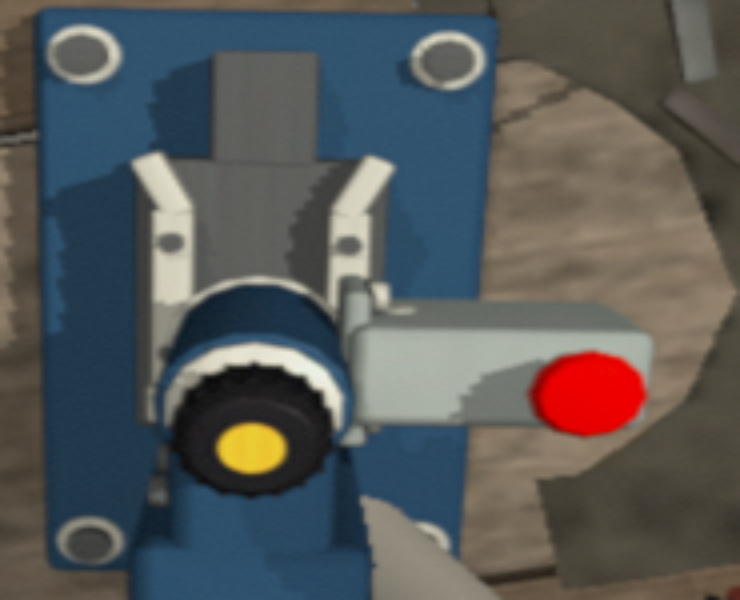

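Run:
```python
from h import *
v=get_state();print(v["eef_pos"],v["force"],v["t"]);
c=cam("wrist",v)
plan([649.4,21.8,174.5],Rtool(-0.23),8)
a,b,d=[plane(c,(255+x/4,90+y/3),z) for x,y,z in [(80,55,18),(447,62,18),(92,540,18)]]
print(a,b,d,np.arctan2(-(b-a)[0],(b-a)[1]),np.arctan2((d-a)[1],(d-a)[0]),np.linalg.norm(a-b),np.linalg.norm(a-d))
print(plane(c,(255+252/4,90+448/3),186),plane(c,(255+588/4,90+393/3),139))
for y in (52,160):print(plane(c,(255+(213+319)/8,90+y/3),34))
```

```text
[647.10646939  22.4283416  308.54630369] [-0.09426634 -0.02129619 -0.19890918] 2.65
rv total [ 0.0045  0.0009 -0.001 ]
[0.0006, 0.0001, -0.0001] [0.0168, -0.0, 0.0003]
[0.0006, 0.0001, -0.0001] [0.0168, -0.0, 0.0003]
[0.0006, 0.0001, -0.0001] [0.0168, -0.0, 0.0003]
[0.0006, 0.0001, -0.0001] [0.0168, -0.0, 0.0003]
[0.0006, 0.0001, -0.0001] [0.0168, -0.0, 0.0003]
[0.0006, 0.0001, -0.0001] [0.0168, -0.0, 0.0003]
[0.0006, 0.0001, -0.0001] [0.0168, -0.0, 0.0003]
[0.0006, 0.0001, -0.0001] [0.0168, -0.0, 0.0003]
[556.52260249  -5.10863839  18.        ] [578.82208849  82.16070487  18.        ] [720.85309794 -45.21400553  18.        ] -0.2501717260428233 -0.2393737983729762 90.0733331679269 169.15363492535184
[648.05209671  18.85804791 186.        ] [661.77312295  81.11502779 139.        ]
[565.97848129  39.57621894  34.        ]
[598.35847612  32.08354164  34.        ]
```

>>> servo_tool(deltas=[0.002,0,0,0.0165,0,0.0003,1,0.002,0,0,0.0165,0,0.0003,1,0.002,0,0,0.0165,0,0.0003,1,0.002,0,0,0.0165,-0.0003,0.0003,1,0.002,0,0,0.0165,-0.0003,0.0003,1,0,0,0,0.0165,0,0.0003,1,0,0,0,0.016,0,0.0003,1,0,0,0,0.013,0,0,1])

```text
t: 3.45
eef_pos: [646.6, 18.0, 179.3]
tcp_rot: [-2.783, 1.57, -3.025]
force: [-0.8, 0.5, 0.0]
opening: 87.6
```

>>> servo_tool(deltas=[0,0,0,0.004,0,0,0.3,0,0,0,0,0,0,-0.1,0,0,0,0,0,0,-0.2,0,0,0,0,0,0,-0.2,0,0,0,0,0,0,-0.2,0,0,0,0,0,0,-0.2,0,0,0,0,0,0,-0.2,0,0,0,0,0,0,-0.2])

```text
t: 4.25
eef_pos: [647.3, 18.5, 176.8]
tcp_rot: [0.46, 1.571, 0.219]
force: [0.2, -1.2, 0.3]
opening: 35.3
```

Run:
```python
from h import *
v=get_state();print(v["eef_pos"],v["force"],v["t"],v["opening"],R.from_euler("xyz",v["tcp_rot"]).as_matrix().round(4));
cv2.imwrite("pics/w3.png",get_image("wrist")[:,:,::-1])
```

```text
[647.29022816  18.53953879 176.78758826] [ 0.18642851 -1.22764718  0.28543002] 4.25 35.282324038659944 [[ 1.000e-04  2.385e-01  9.712e-01]
 [ 0.000e+00  9.712e-01 -2.385e-01]
 [-1.000e+00  1.000e-04  1.000e-04]]
```

View pics/w3.png

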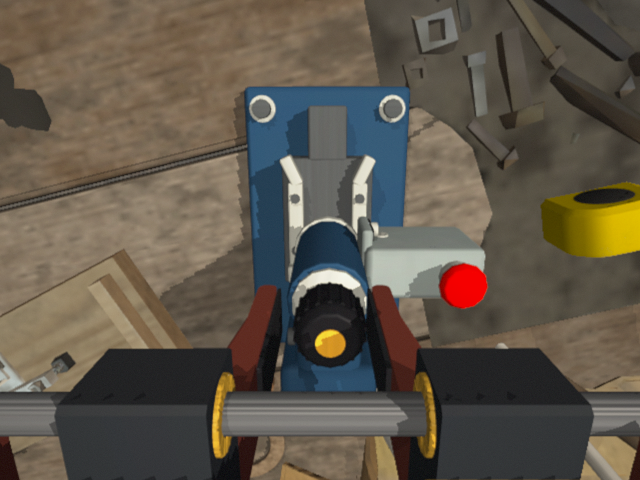

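Run:
```python
from h import *
v=get_state();c=cam("wrist",v);im=cv2.imread("pics/w3.png")[:,:,::-1].copy()
def cen(m):
    ys,xs=np.nonzero(m);return np.array([xs.mean(),ys.mean()]),len(xs)
k=cen(blob(im,(12,90,120),(35,255,255),(312,325,350,360)));r=cen(blob(im,(0,150,120),(8,255,255),(435,260,490,310)))
a,b=plane(c,k[0],186),plane(c,r[0],137);print(v["eef_pos"],v["force"],k,a,r,b,np.linalg.norm((a-b)[:2]),np.arctan2(-(b-a)[0],(b-a)[1]))
a,b=[plane(c,u,18) for u in [(262,109),(393,109)]];print(a,b,np.arctan2(-(b-a)[0],(b-a)[1]),np.linalg.norm(a-b))
hsv=cv2.cvtColor(im,cv2.COLOR_RGB2HSV)
for y in (112,125,140,150):
    s=[x for x in range(290,365) if hsv[y,x,1]<70 and im[y,x].max()<120]
    p,q=plane(c,(s[0]-.5,y),34),plane(c,(s[-1]+.5,y),34);print(y,s[0],s[-1],(p+q)/2,np.linalg.norm(p-q))
```

```text
[647.24813206  18.5136727  176.71613362] [-0.3799693  -0.75994805 -0.11737661] (array([329.89550073, 343.14223512]), 689) [649.62045448  20.67211578 186.        ] (array([463.47175481, 285.64783654]), 1664) [662.91985627  83.18360147 137.        ] 63.910561966767936 -0.20962585297087125
[558.66061686  -2.90228656  18.        ] [580.12202601  84.36649354  18.        ] -0.2411379177522042 89.86897163045099
112 308 346 [571.19705629  39.82039048  34.        ] 25.406099243947306
125 308 346 [579.14483644  37.8841373   34.        ] 25.62088643315104
140 308 346 [588.48398249  35.60891693  34.        ] 25.873275010665118
150 308 346 [594.81297664  34.06703545  34.        ] 26.044314827182113
```

>>> servo_tool(deltas=[0,0,0,0.002,0.0026,0.0017,-0.2,0,0,0,0,0,0,-0.4,0,0,0,0,0,0,-1,0,0,0,0,0,0,-1,0,0,0,0,0,0,-1,0,0,0,0,0,0,-1,0,0,0,0,0,0,-1,0,0,0,0,0,0,-1], grip_force=45)

```text
t: 5.1
eef_pos: [649.4, 20.3, 174.4]
tcp_rot: [-1.992, 1.57, -2.232]
force: [1.4, -2.8, -4.2]
opening: 26.0
```

Run:
```python
from h import *
v=get_state();print(v["eef_pos"],v["force"],v["wrist_torque"],v["t"],v["opening"])
```

```text
[649.44309139  20.34516829 174.43593609] [ 1.39382583 -2.76046781 -4.17667543] [-0.57506797 -0.37271496  0.05212352] 5.1 25.996591757128684
```

>>> servo_tool(deltas=[0,0,0,-0.001,0,0,-1,0,0,0,-0.0025,0,0,-1,0,0,0,-0.003,0,0,-1,0,0,0,-0.003,0,0,-1,0,0,0,-0.003,0,0,-1,0,0,0,-0.0025,0,0,-1,0,0,0,-0.001,0,0,-1,0,0,0,0,0,0,-1])

```text
t: 5.9
eef_pos: [649.4, 20.4, 189.5]
tcp_rot: [-2.367, 1.57, -2.608]
force: [4.8, -5.1, -11.8]
opening: 25.9
```

>>> servo_tool(deltas=[0,0,0,-0.0015,0,0,-1,0,0,0,-0.0015,0,0,-1,0,0,0,-0.0015,0,0,-1,0,0,0,-0.0015,0,0,-1,0,0,0,-0.001,0,0,-1,0,0,0,-0.001,0,0,-1,0,0,0,0,0,0,-1,0,0,0,0,0,0,-1])

```text
t: 6.7
eef_pos: [649.4, 20.4, 196.4]
tcp_rot: [-2.561, 1.57, -2.801]
force: [6.5, -4.1, -18.6]
opening: 25.9
```

>>> servo_tool(deltas=[0,0,0,-0.0005,0,0,-1,0,0,0,-0.0005,0,0,-1,0,0,0,-0.0005,0,0,-1,0,0,0,0,0,0,-1,0,0,0,0,0,0,-1,0,0,0,0,0,0,-1,0,0,0,0,0,0,-1,0,0,0,0,0,0,-1])

```text
t: 7.5
eef_pos: [649.4, 20.4, 198.0]
tcp_rot: [-2.582, 1.57, -2.823]
force: [6.7, -4.4, -17.7]
opening: 26.1
```

```bash
cat > s.py <<'E'
from h import *
v=get_state();print(v["eef_pos"].round(2),v["force"].round(2),v["t"])
E
python3 s.py
```

```text
[649.36  20.37 197.95] [  6.67  -4.44 -17.66] 7.5
```

>>> servo_tool(deltas=[0,0,0,-0.0005,0,0,-1,0,0,0,-0.0005,0,0,-1,0,0,0,-0.0002,0,0,-1,0,0,0,0,0,0,-1,0,0,0,0,0,0,-1,0,0,0,0,0,0,-1,0,0,0,0,0,0,-1,0,0,0,0,0,0,-1])

```text
t: 8.3
eef_pos: [649.3, 20.4, 199.2]
tcp_rot: [-2.585, 1.57, -2.826]
force: [7.7, -3.8, -17.9]
opening: 26.1
```

```bash
python3 s.py
```

```text
[649.35  20.39 199.19] [  7.71  -3.83 -17.93] 8.3
```

>>> servo_tool(deltas=[0,0,0,-0.0005,0,0,-1,0,0,0,-0.0005,0,0,-1,0,0,0,-0.0002,0,0,-1,0,0,0,0,0,0,-1,0,0,0,0,0,0,-1,0,0,0,0,0,0,-1,0,0,0,0,0,0,-1,0,0,0,0,0,0,-1])

```text
t: 9.1
eef_pos: [649.4, 20.3, 200.4]
tcp_rot: [-2.548, 1.57, -2.789]
force: [6.6, -4.3, -17.6]
opening: 26.1
```

>>> servo_tool(deltas=[0,0,0,-0.0005,0,0,-1,0,0,0,-0.0005,0,0,-1,0,0,0,-0.0002,0,0,-1,0,0,0,0,0,0,-1,0,0,0,0,0,0,-1,0,0,0,0,0,0,-1,0,0,0,0,0,0,-1,0,0,0,0,0,0,-1])

```text
t: 9.9
eef_pos: [649.4, 20.4, 201.5]
tcp_rot: [-2.533, 1.57, -2.774]
force: [7.3, -3.5, -18.4]
opening: 26.1
```

>>> servo_tool(deltas=[0,0,0,-0.0005,0,0,-1,0,0,0,-0.0005,0,0,-1,0,0,0,-0.0002,0,0,-1,0,0,0,0,0,0,-1,0,0,0,0,0,0,-1,0,0,0,0,0,0,-1,0,0,0,0,0,0,-1,0,0,0,0,0,0,-1])

```text
t: 10.7
eef_pos: [649.3, 20.4, 202.7]
tcp_rot: [-2.592, 1.57, -2.833]
force: [7.7, -3.5, -18.2]
opening: 25.9
```

>>> servo_tool(deltas=[0,0,0,-0.0005,0,0,-1,0,0,0,-0.0005,0,0,-1,0,0,0,-0.0002,0,0,-1,0,0,0,0,0,0,-1,0,0,0,0,0,0,-1,0,0,0,0,0,0,-1,0,0,0,0,0,0,-1,0,0,0,0,0,0,-1])

```text
t: 11.5
eef_pos: [649.4, 20.4, 204.0]
tcp_rot: [-2.548, 1.57, -2.789]
force: [7.7, -4.1, -17.1]
opening: 25.8
```

Run:
```python
from h import *
for i in range(5):
    v=get_state();print(v["eef_pos"].round(2),v["force"].round(2),v["t"]);im=get_image("scene")
cv2.imwrite("pics/s2.png",im[:,:,::-1])
```

```text
[649.35  20.38 203.99] [  7.73  -4.12 -17.11] 11.5
[649.37  20.36 204.01] [  6.86  -4.9  -17.25] 11.55
[649.36  20.38 203.99] [  7.34  -3.7  -17.23] 11.6
[649.36  20.38 203.99] [  7.55  -3.83 -17.24] 11.65
[649.36  20.38 204.01] [  7.3   -3.82 -17.15] 11.7
```

>>> servo_tool(deltas=[0,0,0,0.0005,0,0,-1,0,0,0,0.0005,0,0,-1,0,0,0,0.0005,0,0,-1,0,0,0,0.0005,0,0,-1,0,0,0,0.0003,0,0,-1,0,0,0,0,0,0,-1,0,0,0,0,0,0,-1,0,0,0,0,0,0,-1])

```text
t: 12.55
eef_pos: [649.4, 20.4, 202.1]
tcp_rot: [-2.477, 1.57, -2.718]
force: [5.7, -4.3, -16.2]
opening: 26.0
```

Run:
```python
from h import *
for i in range(3):
    v=get_state();print(v["eef_pos"].round(2),v["force"].round(2),v["t"]);im=get_image("scene")
```

```text
[649.39  20.39 202.08] [  5.67  -4.26 -16.19] 12.55
[649.38  20.38 202.09] [  5.64  -3.91 -14.96] 12.6
[649.37  20.37 202.09] [  5.9   -4.13 -15.33] 12.65
```

>>> servo_tool(deltas=[0,0,0,0.0005,0,0,-1,0,0,0,0.0005,0,0,-1,0,0,0,0.0004,0,0,-1,0,0,0,0,0,0,-1,0,0,0,0,0,0,-1,0,0,0,0,0,0,-1,0,0,0,0,0,0,-1,0,0,0,0,0,0,-1])

```text
t: 13.5
eef_pos: [649.4, 20.4, 200.7]
tcp_rot: [-2.527, 1.57, -2.768]
force: [6.3, -4.1, -15.4]
opening: 25.4
```

Run:
```python
from h import *
for i in range(3):
    v=get_state();print(v["eef_pos"].round(2),v["force"].round(2),v["t"]);im=get_image("scene")
```

```text
[649.36  20.37 200.69] [  6.28  -4.06 -15.37] 13.5
[649.36  20.38 200.69] [  5.64  -4.59 -15.12] 13.55
[649.36  20.37 200.67] [  6.31  -3.64 -15.03] 13.6
```

>>> servo_tool(deltas=[0,0,0,-0.001,0,0,-1,0,0,0,-0.001,0,0,-1,0,0,0,-0.001,0,0,-1,0,0,0,-0.001,0,0,-1,0,0,0,-0.0004,0,0,-1,0,0,0,0,0,0,-1,0,0,0,0,0,0,-1,0,0,0,0,0,0,-1])

```text
t: 14.45
eef_pos: [649.4, 20.4, 204.7]
tcp_rot: [-2.562, 1.57, -2.803]
force: [6.9, -4.9, -17.2]
opening: 25.8
```

>>> servo_tool(deltas=[0,0,0,-0.0005,0,0,-1,0,0,0,-0.0005,0,0,-1,0,0,0,0,0,0,-1,0,0,0,0,0,0,-1,0,0,0,0,0,0,-1,0,0,0,0,0,0,-1,0,0,0,0,0,0,-1,0,0,0,0,0,0,-1])

```text
t: 15.25
eef_pos: [649.3, 20.4, 205.7]
tcp_rot: [-2.575, 1.57, -2.816]
force: [7.0, -3.5, -17.9]
opening: 26.4
```

>>> servo_tool(deltas=[0,0,0,-0.0005,0,0,-1,0,0,0,-0.0005,0,0,-1,0,0,0,-0.0002,0,0,-1,0,0,0,0,0,0,-1,0,0,0,0,0,0,-1,0,0,0,0,0,0,-1,0,0,0,0,0,0,-1,0,0,0,0,0,0,-1])

```text
t: 16.05
eef_pos: [649.4, 20.4, 206.8]
tcp_rot: [-2.555, 1.57, -2.796]
force: [7.3, -3.2, -17.7]
opening: 26.2
```

>>> servo_tool(deltas=[0,0,0,-0.0005,0,0,-1,0,0,0,-0.0005,0,0,-1,0,0,0,-0.0002,0,0,-1,0,0,0,0,0,0,-1,0,0,0,0,0,0,-1,0,0,0,0,0,0,-1,0,0,0,0,0,0,-1,0,0,0,0,0,0,-1])

```text
t: 16.85
eef_pos: [649.4, 20.4, 208.0]
tcp_rot: [-2.584, 1.57, -2.825]
force: [6.7, -4.5, -18.0]
opening: 25.8
```

>>> servo_tool(deltas=[0,0,0,-0.0005,0,0,-1,0,0,0,-0.0005,0,0,-1,0,0,0,-0.0002,0,0,-1,0,0,0,0,0,0,-1,0,0,0,0,0,0,-1,0,0,0,0,0,0,-1,0,0,0,0,0,0,-1,0,0,0,0,0,0,-1])

```text
t: 17.65
eef_pos: [649.4, 20.4, 209.2]
tcp_rot: [-2.562, 1.57, -2.802]
force: [6.9, -3.9, -18.4]
opening: 25.9
```

```bash
python3 s.py
```

```text
[649.37  20.37 209.25] [  6.88  -3.94 -18.37] 17.65
```

>>> servo_tool(deltas=[0,0,0,-0.0005,0,0,-1,0,0,0,-0.0005,0,0,-1,0,0,0,-0.0002,0,0,-1,0,0,0,0,0,0,-1,0,0,0,0,0,0,-1,0,0,0,0,0,0,-1,0,0,0,0,0,0,-1,0,0,0,0,0,0,-1])

```text
t: 18.45
eef_pos: [649.3, 20.4, 210.5]
tcp_rot: [-2.578, 1.57, -2.819]
force: [6.5, -3.2, -18.3]
opening: 25.9
```

```bash
python3 s.py
```

```text
[649.34  20.37 210.47] [  6.52  -3.21 -18.28] 18.45
```

>>> servo_tool(deltas=[0,0,0,-0.0005,0,0,-1,0,0,0,-0.0005,0,0,-1,0,0,0,-0.0002,0,0,-1,0,0,0,0,0,0,-1,0,0,0,0,0,0,-1,0,0,0,0,0,0,-1,0,0,0,0,0,0,-1,0,0,0,0,0,0,-1])

```text
t: 19.25
eef_pos: [649.4, 20.4, 211.6]
tcp_rot: [-2.593, 1.57, -2.834]
force: [7.4, -4.1, -17.6]
opening: 26.0
```

```bash
python3 s.py
```

```text
[649.38  20.39 211.57] [  7.37  -4.11 -17.59] 19.25
```

>>> servo_tool(deltas=[0,0,0,-0.0003,0,0,-1,0,0,0,-0.0003,0,0,-1,0,0,0,0,0,0,-1,0,0,0,0,0,0,-1,0,0,0,0,0,0,-1,0,0,0,0,0,0,-1,0,0,0,0,0,0,-1,0,0,0,0,0,0,-1])

```text
t: 20.05
eef_pos: [649.3, 20.4, 212.1]
tcp_rot: [-2.605, 1.57, -2.845]
force: [7.8, -3.3, -17.7]
opening: 26.0
```

```bash
python3 s.py
```

```text
[649.33  20.37 212.1 ] [  7.79  -3.29 -17.72] 20.05
```

>>> servo_tool(deltas=[0,0,0,0.0006,0,0,-1,0,0,0,0.0006,0,0,-1,0,0,0,0.0006,0,0,-1,0,0,0,0.0006,0,0,-1,0,0,0,0.0002,0,0,-1,0,0,0,0,0,0,-1,0,0,0,0,0,0,-1,0,0,0,0,0,0,-1])

```text
t: 20.85
eef_pos: [649.4, 20.4, 210.1]
tcp_rot: [-2.515, 1.57, -2.756]
force: [5.9, -4.4, -15.1]
opening: 25.7
```

```bash
python3 s.py
```

```text
[649.37  20.39 210.06] [  5.88  -4.38 -15.07] 20.85
```

>>> servo_tool(deltas=[0,0,0,0.0004,0,0,-1,0,0,0,0.0004,0,0,-1,0,0,0,0.0002,0,0,-1,0,0,0,0,0,0,-1,0,0,0,0,0,0,-1,0,0,0,0,0,0,-1,0,0,0,0,0,0,-1,0,0,0,0,0,0,-1])

```text
t: 21.65
eef_pos: [649.4, 20.4, 209.9]
tcp_rot: [-2.288, 1.57, -2.529]
force: [2.9, -3.3, -9.9]
opening: 25.8
```

```bash
python3 s.py
```

```text
[649.41  20.38 209.89] [ 2.93 -3.3  -9.92] 21.65
```

>>> servo_tool(deltas=[0,0,0,0.0005,0,0,-1,0,0,0,0.0005,0,0,-1,0,0,0,0.0005,0,0,-1,0,0,0,0.0002,0,0,-1,0,0,0,0,0,0,-1,0,0,0,0,0,0,-1,0,0,0,0,0,0,-1,0,0,0,0,0,0,-1])

```text
t: 22.45
eef_pos: [649.4, 20.4, 209.6]
tcp_rot: [-1.2, 1.57, -1.441]
force: [-0.3, -5.5, -1.4]
opening: 25.9
```

```bash
python3 s.py
```

```text
[649.44  20.37 209.63] [-0.27 -5.5  -1.38] 22.45
```

>>> servo_tool(deltas=[0,0,0,0,0,0,-0.2,0,0,0,0,0,0,0.2,0,0,0,0,0,0,0.2,0,0,0,0,0,0,0.2,0,0,0,-0.003,0,0,0.2,0,0,0,-0.012,0,0,0.2,0,0,0,-0.015,0,0,0.2,0,0,0,-0.015,0,0,0.2])

```text
t: 23.25
eef_pos: [649.9, 20.7, 256.1]
tcp_rot: [0.314, 1.57, 0.073]
force: [-0.7, -0.5, 0.6]
opening: 52.5
```

Run:
```python
from h import *
st=get_state();print(st["eef_pos"],st["force"],st["t"],st["opening"])
ct=cam("top")
for u,z in [((518,262),20),((518,312),20),((540,280),100),((540,280),60),((525,290),60),((552,335),120)]: print(u,z,plane(ct,u,z))
im=cv2.imread("pics/scene0.png");cv2.imwrite("pics/vz.png",cv2.resize(im[130:250,340:520],None,fx=4,fy=4,interpolation=cv2.INTER_CUBIC))
plan([500,-330,200],Rtool(0.123),16,pos=st["eef_pos"]+[0,0,15])
```

```text
[649.88928961  20.65572299 256.05113562] [-0.66231618 -0.4829412   0.57593981] 23.25 52.50111128634874
(518, 262) 20 [ 554.94998643 -463.3566319    20.        ]
(518, 312) 20 [ 443.70547271 -458.19087325   20.        ]
(540, 280) 100 [ 508.40218898 -472.80597299  100.        ]
(540, 280) 60 [ 511.91549063 -492.04827092   60.        ]
(525, 290) 60 [ 489.83426403 -458.27360029   60.        ]
(552, 335) 120 [ 397.15429975 -481.6040165   120.        ]
rv total [-3.638e-01  1.100e-03 -1.000e-04]
[-0.0227, 0.0001, -0.0] [0.0044, -0.0235, -0.0039]
[-0.0227, 0.0001, -0.0] [0.0044, -0.0234, -0.0044]
[-0.0227, 0.0001, -0.0] [0.0044, -0.0233, -0.0049]
[-0.0227, 0.0001, -0.0] [0.0044, -0.0232, -0.0055]
[-0.0227, 0.0001, -0.0] [0.0044, -0.0231, -0.006]
[-0.0227, 0.0001, -0.0] [0.0044, -0.0229, -0.0065]
[-0.0227, 0.0001, -0.0] [0.0044, -0.0228, -0.007]
[-0.0227, 0.0001, -0.0] [0.0044, -0.0226, -0.0076]
[-0.0227, 0.0001, -0.0] [0.0044, -0.0224, -0.0081]
[-0.0227, 0.0001, -0.0] [0.0044, -0.0222, -0.0086]
[-0.0227, 0.0001, -0.0] [0.0044, -0.022, -0.0091]
[-0.0227, 0.0001, -0.0] [0.0044, -0.0218, -0.0096]
[-0.0227, 0.0001, -0.0] [0.0044, -0.0216, -0.0101]
[-0.0227, 0.0001, -0.0] [0.0044, -0.0214, -0.0106]
[-0.0227, 0.0001, -0.0] [0.0044, -0.0211, -0.011]
[-0.0227, 0.0001, -0.0] [0.0044, -0.0209, -0.0115]
```

View pics/vz.png

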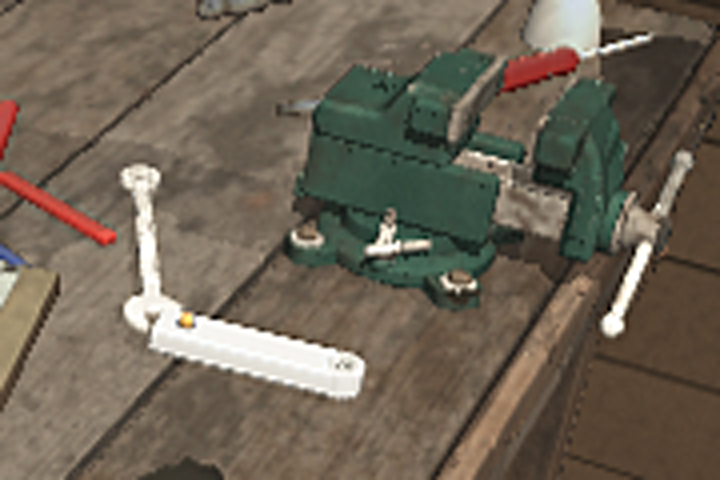

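>>> servo_tool(deltas=[-0.023,0,0,0,-0.0235,-0.004,0.5,-0.023,0,0,0,-0.0235,-0.0045,0.5,-0.023,0,0,0.004,-0.0235,-0.005,0.5,-0.023,0,0,0.004,-0.023,-0.0055,0.5,-0.023,0,0,0.004,-0.023,-0.006,0.5,-0.023,0,0,0.004,-0.023,-0.0065,0.5,-0.023,0,0,0.004,-0.023,-0.007,0.5,-0.023,0,0,0.004,-0.0225,-0.0075,0.5])

```text
t: 24.05
eef_pos: [574.7, -155.9, 231.8]
tcp_rot: [-0.206, 1.569, -0.262]
force: [0.4, -0.0, 0.1]
opening: 65.6
```

>>> servo_tool(deltas=[-0.023,0,0,0.004,-0.0225,-0.008,0.5,-0.023,0,0,0.004,-0.022,-0.0085,0.5,-0.023,0,0,0.004,-0.022,-0.009,0.5,-0.023,0,0,0.004,-0.022,-0.0095,0.5,-0.022,0,0,0.004,-0.0215,-0.01,0.5,-0.022,0,0,0.004,-0.0285,-0.014,0.5,-0.022,0,0,0.004,-0.029,-0.015,0.5,-0.022,0,0,0.004,-0.0,-0.0,0.5])

```text
t: 24.85
eef_pos: [502.7, -327.1, 199.7]
tcp_rot: [-0.983, 1.568, -0.862]
force: [0.4, -0.1, 0.2]
opening: 65.9
```

>>> servo_tool(deltas=[0,0,0,0,0,0,0.5,0,0,0,0,0,0,0.5,0,0,0,0,0,0,0.5,0,0,0,0,0,0,0.5,0,0,0,0,0,0,0.5,0,0,0,0,0,0,0.5,0,0,0,0,0,0,0.5,0,0,0,0,0,0,0.5])

```text
t: 25.65
eef_pos: [503.3, -323.7, 198.2]
tcp_rot: [2.564, 1.571, 2.687]
force: [0.5, -0.3, 0.2]
opening: 65.9
```

Run:
```python
from h import *
st=get_state();print(st["eef_pos"],st["force"],st["t"],st["opening"],st["tcp_rot"])
im=get_image("wrist");cv2.imwrite("pics/w4.png",im[:,:,::-1]);np.save("pics/w4.npy",np.r_[st["eef_pos"],st["tcp_rot"]])
cv2.imwrite("pics/t4.png",get_image("top")[:,:,::-1])
```

```text
[ 503.29951644 -323.73745302  198.17520472] [ 0.53082249 -0.2661919   0.1818725 ] 25.65 65.89529643379662 [2.56376554 1.57074769 2.68701451]
```

View pics/w4.png

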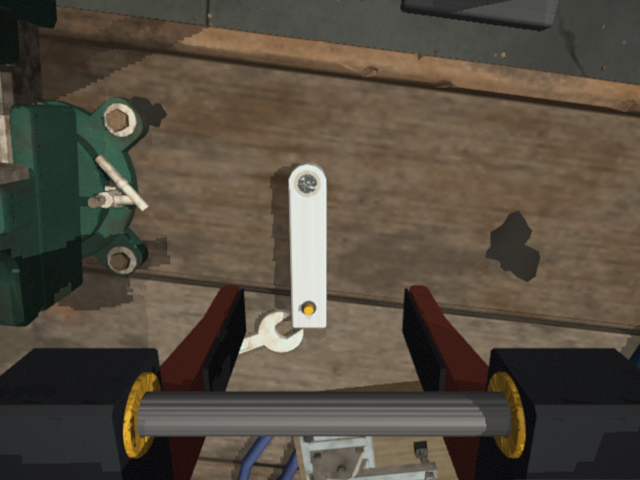

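Run:
```python
from h import *
v=np.load("pics/w4.npy");st=dict(eef_pos=v[:3],tcp_rot=v[3:]);c=cam("wrist",st);im=cv2.imread("pics/w4.png")[:,:,::-1].copy()
hsv=cv2.cvtColor(im,cv2.COLOR_RGB2HSV)
m=((hsv[:,:,1]<40)&(hsv[:,:,2]>190)).astype(np.uint8)
E=[]
for y in range(205,300,10):
    s=np.nonzero(m[y,280:340])[0]+280; p,q=plane(c,(s[0]-.5,y),18),plane(c,(s[-1]+.5,y),18); E.append((p+q)/2); print(y,s[0],s[-1],E[-1].round(2),np.linalg.norm(p-q).round(2))
E=np.array(E);d=E[-1]-E[0];print("yaw",np.arctan2(d[1],d[0]))
ys,xs=np.nonzero(blob(im,(15,120,100),(40,255,255),(295,295,325,322)));u=(xs.mean(),ys.mean());pin=plane(c,u,24);print("pin",u,pin)
print("rend",plane(c,(308,163.5),18),"pend",plane(c,(310,328),18))
yaw=np.arctan2(d[1],d[0]);g=pin[:2]-80*np.array([np.cos(yaw),np.sin(yaw)]);print("grip",g)
M=R.from_euler("xyz",st["tcp_rot"]).as_matrix();print("toolyaw",np.arctan2(M[1,2],M[0,2]))
plan([*g,18],Rtool(yaw),8,st)
```

```text
205 291 325 [ 495.75 -336.71   18.  ] 27.39
215 291 325 [ 503.72 -335.81   18.  ] 27.57
225 291 325 [ 511.81 -334.9    18.  ] 27.77
235 291 325 [ 520.01 -333.97   18.  ] 27.96
245 291 325 [ 528.33 -333.04   18.  ] 28.16
255 292 325 [ 536.72 -331.68   18.  ] 27.55
265 292 325 [ 545.27 -330.72   18.  ] 27.74
275 292 325 [ 553.95 -329.73   18.  ] 27.94
285 292 325 [ 562.76 -328.74   18.  ] 28.15
295 293 325 [ 571.64 -327.31   18.  ] 27.52
yaw 0.12317704509371911
pin (np.float64(308.2758620689655), np.float64(309.02298850574715)) [ 581.54864502 -326.59429487   24.        ]
rend [ 463.77641347 -340.31460165   18.        ] pend [ 601.96892177 -323.01398461   18.        ]
grip [ 502.15478143 -336.42355852]
toolyaw 0.12324896903806937
rv total [ 0.0001 -0.     -0.    ]
[0.0, -0.0, -0.0] [0.0225, -0.0016, -0.0003]
[0.0, -0.0, -0.0] [0.0225, -0.0016, -0.0003]
[0.0, -0.0, -0.0] [0.0225, -0.0016, -0.0003]
[0.0, -0.0, -0.0] [0.0225, -0.0016, -0.0003]
[0.0, -0.0, -0.0] [0.0225, -0.0016, -0.0003]
[0.0, -0.0, -0.0] [0.0225, -0.0016, -0.0003]
[0.0, -0.0, -0.0] [0.0225, -0.0016, -0.0003]
[0.0, -0.0, -0.0] [0.0225, -0.0016, -0.0003]
```

>>> servo_tool(deltas=[0,0,0,0.03,-0.003,-0.0005,0.5,0,0,0,0.03,-0.003,-0.0005,0.3,0,0,0,0.03,-0.003,-0.0005,0.2,0,0,0,0.03,-0.0033,-0.0005,0.2,0,0,0,0.025,0,-0.0005,0.2,0,0,0,0.016,0,0,0.2,0,0,0,0.01,0,0,0.2,0,0,0,0.006,0,0,0.2])

```text
t: 26.55
eef_pos: [502.4, -336.3, 20.7]
tcp_rot: [2.443, 1.571, 2.566]
force: [0.1, -0.1, 0.4]
opening: 52.7
```

Run:
```python
from h import *
st=get_state();print(st["eef_pos"],st["force"],st["t"],st["opening"])
plan([502.2,-336.2,16.5],Rtool(0.1232),1,st)
```

```text
[ 502.40321565 -336.3245776    20.71731116] [ 0.09232876 -0.10018651  0.42744026] 26.55 52.707667516133284
rv total [ 0.     -0.0001 -0.0001]
[0.0, -0.0001, -0.0001] [0.0042, 0.0001, -0.0002]
```

>>> servo_tool(deltas=[0,0,0,0.004,0,0,0.2,0,0,0,0,0,0,0,0,0,0,0,0,0,-0.2,0,0,0,0,0,0,-1,0,0,0,0,0,0,-1,0,0,0,0,0,0,-1,0,0,0,0,0,0,-1,0,0,0,0,0,0,-1], grip_force=25)

```text
t: 27.35
eef_pos: [502.7, -336.6, 17.9]
tcp_rot: [-0.734, 1.57, -0.611]
force: [-1.3, 0.3, 6.7]
opening: 29.7
```

```bash
python3 s.py
python3 - <<'E'
from h import *
v=get_state();print(v["opening"])
E
```

```text
[ 502.72 -336.62   17.91] [-1.33  0.29  6.72] 27.35
29.66925574838208
```

Run:
```python
from h import *
st=get_state()
plan([480,60.8,75],Rtool(-0.24),16,st,pos=st["eef_pos"]+[0,0,60])
```

```text
rv total [0.3631 0.001  0.0006]
[0.0227, 0.0001, 0.0] [0.0002, 0.0248, 0.0016]
[0.0227, 0.0001, 0.0] [0.0002, 0.0249, 0.0011]
[0.0227, 0.0001, 0.0] [0.0002, 0.0249, 0.0005]
[0.0227, 0.0001, 0.0] [0.0002, 0.0249, -0.0001]
[0.0227, 0.0001, 0.0] [0.0002, 0.0249, -0.0006]
[0.0227, 0.0001, 0.0] [0.0002, 0.0249, -0.0012]
[0.0227, 0.0001, 0.0] [0.0002, 0.0248, -0.0017]
[0.0227, 0.0001, 0.0] [0.0002, 0.0248, -0.0023]
[0.0227, 0.0001, 0.0] [0.0002, 0.0247, -0.0029]
[0.0227, 0.0001, 0.0] [0.0002, 0.0246, -0.0034]
[0.0227, 0.0001, 0.0] [0.0002, 0.0246, -0.004]
[0.0227, 0.0001, 0.0] [0.0002, 0.0245, -0.0045]
[0.0227, 0.0001, 0.0] [0.0002, 0.0244, -0.0051]
[0.0227, 0.0001, 0.0] [0.0002, 0.0242, -0.0056]
[0.0227, 0.0001, 0.0] [0.0002, 0.0241, -0.0062]
[0.0227, 0.0001, 0.0] [0.0002, 0.0239, -0.0067]
```

>>> servo_tool(deltas=[0,0,0,-0.004,0,0,-1,0,0,0,-0.008,0,0,-1,0,0,0,-0.012,0,0,-1,0,0,0,-0.014,0,0,-1,0,0,0,-0.012,0,0,-1,0,0,0,-0.01,0,0,-1,0,0,0,0,0,0,-1,0,0,0,0,0,0,-1])

```text
t: 28.15
eef_pos: [502.4, -336.3, 77.5]
tcp_rot: [-0.733, 1.57, -0.61]
force: [0.3, 0.2, -2.6]
opening: 29.8
```

```bash
python3 s.py
python3 - <<'E'
from h import *
cv2.imwrite("pics/s5.png",get_image("scene")[:,:,::-1])
E
```

```text
[ 502.38 -336.32   77.54] [ 0.26  0.23 -2.62] 28.15
```

View pics/s5.png

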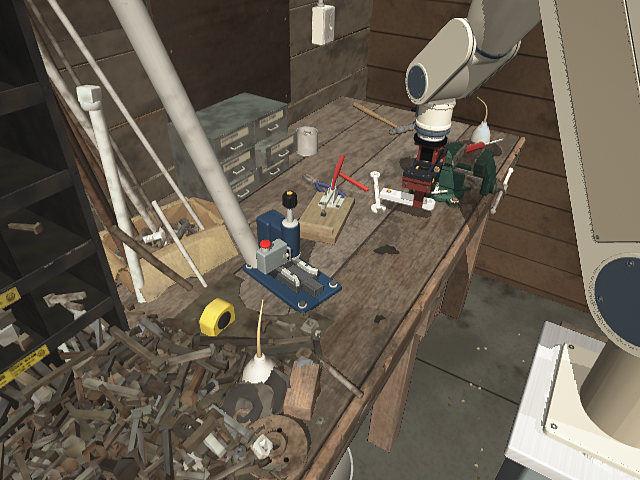

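>>> servo_tool(deltas=[0.0225,0,0,0,0.0248,0.0015,-1,0.0225,0,0,0,0.0249,0.001,-1,0.0225,0,0,0,0.0249,0.0005,-1,0.0225,0,0,0,0.0249,0,-1,0.0225,0,0,0,0.0249,-0.0006,-1,0.0225,0,0,0,0.0249,-0.0012,-1,0.0225,0,0,0,0.0248,-0.0017,-1,0.0225,0,0,0,0.0248,-0.0023,-1])

```text
t: 29.0
eef_pos: [490.1, -136.4, 76.6]
tcp_rot: [2.887, 1.57, 2.829]
force: [0.1, 1.1, -3.1]
opening: 29.7
```

>>> servo_tool(deltas=[0.023,0,0,0,0.0247,-0.0029,-1,0.023,0,0,0,0.0246,-0.0034,-1,0.023,0,0,0,0.0246,-0.004,-1,0.023,0,0,0,0.0245,-0.0045,-1,0.023,0,0,0,0.0244,-0.005,-1,0.023,0,0,0,0.0242,-0.0056,-1,0.023,0,0,0,0.0241,-0.0062,-1,0.023,0,0,0,0.0237,-0.0067,-1])

```text
t: 29.8
eef_pos: [478.8, 62.0, 76.7]
tcp_rot: [-2.838, 1.57, -3.08]
force: [0.3, -0.6, -2.9]
opening: 29.5
```

>>> servo_tool(deltas=[0,0,0,0,0,0,-1,0,0,0,0,0,0,-1,0,0,0,0,0,0,-1,0,0,0,0,0,0,-1,0,0,0,0,0,0,-1,0,0,0,0,0,0,-1,0,0,0,0,0,0,-1,0,0,0,0,0,0,-1])

```text
t: 30.6
eef_pos: [479.4, 60.9, 77.2]
tcp_rot: [1.675, 1.571, 1.434]
force: [-0.1, 0.9, -1.9]
opening: 29.9
```

Run:
```python
from h import *
st=get_state();print(st["eef_pos"],st["force"],st["t"],st["opening"],st["tcp_rot"])
im=get_image("wrist");cv2.imwrite("pics/w6.png",im[:,:,::-1]);np.save("pics/w6.npy",np.r_[st["eef_pos"],st["tcp_rot"]])
M=R.from_euler("xyz",st["tcp_rot"]).as_matrix();print("toolyaw",np.arctan2(M[1,2],M[0,2]))
```

```text
[479.37224297  60.86654966  77.19703573] [-0.12538627  0.88844139 -1.86654124] 30.6 29.854877307935915 [1.67548089 1.57076659 1.43439962]
toolyaw -0.24108126928801538
```

View pics/w6.png

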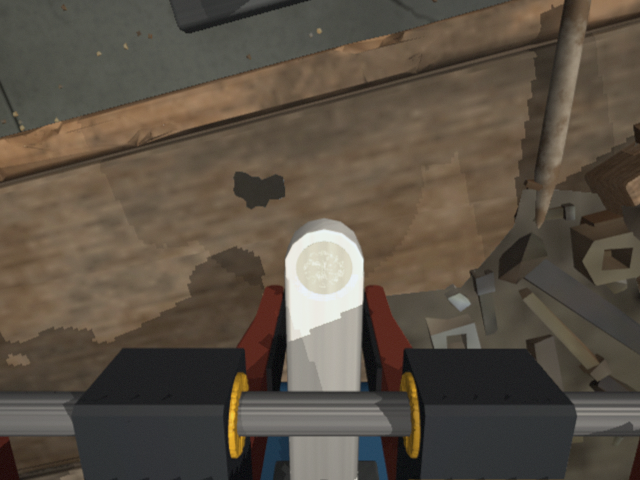

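>>> servo_tool(deltas=[0,0,0,0.006,0.0007,0,-1,0,0,0,0.006,0.0007,0,-1,0,0,0,0.006,0,0,-1,0,0,0,0.004,0,0,-1,0,0,0,0,0,0,-1,0,0,0,0,0,0,-1,0,0,0,0,0,0,-1,0,0,0,0,0,0,-1])

```text
t: 31.45
eef_pos: [479.8, 62.4, 55.4]
tcp_rot: [0.334, 1.57, 0.094]
force: [0.1, -0.4, -1.8]
opening: 29.8
```

```bash
cat > rel.py <<'E'
from h import *
v=get_state();M=R.from_euler("xyz",v["tcp_rot"]).as_matrix();y=-0.241
ex=np.array([np.cos(y),np.sin(y)]);ey=np.array([-ex[1],ex[0]]);d=v["eef_pos"][:2]-[649.4,20.4]
f=v["force"];print("pin x",(d@ex+79.4).round(2),"lat",(d@ey).round(2),"bottom",(v["eef_pos"][2]-17.9).round(2),"toolyaw",np.arctan2(M[1,2],M[0,2]).round(4),"F press",(f[:2]@ex).round(2),(f[:2]@ey).round(2),f[2].round(2),v["t"],v["opening"].round(1),"tilt",M[2].round(3))
E
python3 rel.py
python3 - <<'E'
from h import *
cv2.imwrite("pics/s7.png",cv2.resize(get_image("scene")[170:330,220:420,::-1],None,fx=4,fy=3.75)); cv2.imwrite("pics/t7.png",cv2.resize(get_image("top")[160:320,230:380,::-1],None,fx=4,fy=3.75))
E
```

```text
Traceback (most recent call last):
  File "rel.py", line 4, in <module>
    f=v["force"];print("pin x",(d@ex+79.4).round(2),"lat",(d@ey).round(2),"bottom",(v["eef_pos"][2]-17.9).round(2),"toolyaw",np.arctan2(M[1,2],M[0,2]).round(4),"F press",(f[:2]@ex).round(2),(f[:2]@ey).round(2),f[2].round(2),v["t"],v["opening"].round(1),"tilt",M[2].round(3))
                                                                                                                                                                                                                                       ^^^^^^^^^^^^^^^^^^
AttributeError: 'float' object has no attribute 'round'
```

View pics/s7.png

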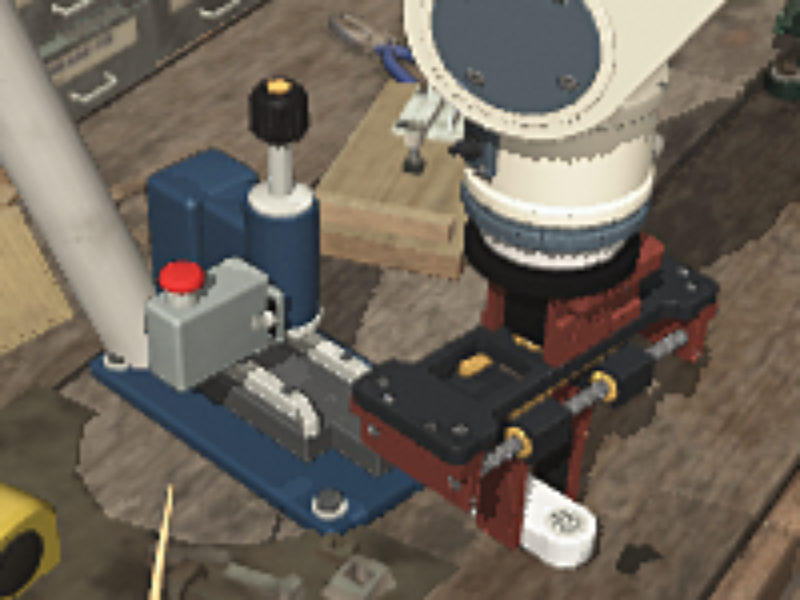

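View pics/t7.png

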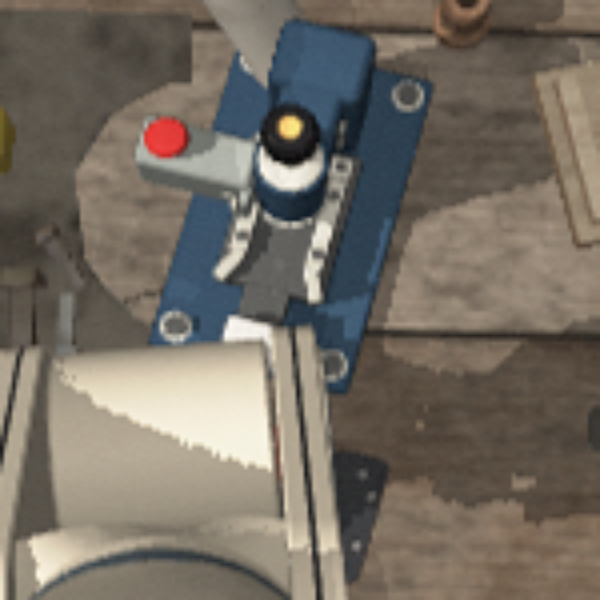

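```bash
sed -i 's/v\["opening"\].round(1)/round(v["opening"],1)/' rel.py; python3 rel.py
```

```text
pin x -95.26 lat 0.29 bottom 37.48 toolyaw -0.2408 F press -0.16 0.88 -1.79 31.55 29.7 tilt [-1.  0.  0.]
```

>>> servo_tool(deltas=[0,0,0,0.001,0,0.004,-1,0,0,0,0.001,0,0.006,-1,0,0,0,0,0,0.006,-1,0,0,0,0,0,0.006,-1,0,0,0,0,0,0.006,-1,0,0,0,0,0,0.006,-1,0,0,0,0,0,0.005,-1,0,0,0,0,0,0,-1])

```text
t: 32.35
eef_pos: [518.5, 52.9, 53.2]
tcp_rot: [0.31, 1.57, 0.069]
force: [-0.1, -0.1, -2.9]
opening: 29.6
```

```bash
python3 rel.py
```

```text
pin x -55.49 lat 0.35 bottom 35.34 toolyaw -0.241 F press -0.08 -0.16 -2.89 32.35 29.6 tilt [-1.     0.     0.001]
```

>>> servo_tool(deltas=[0,0,0,0,-0.0002,0.004,-1,0,0,0,0,0,0.004,-1,0,0,0,0,0,0.004,-1,0,0,0,0,0,0.004,-1,0,0,0,0,0,0.004,-1,0,0,0,0,0,0.003,-1,0,0,0,0,0,0,-1,0,0,0,0,0,0,-1])

```text
t: 33.15
eef_pos: [539.7, 47.4, 53.1]
tcp_rot: [-2.923, 1.571, 3.119]
force: [-0.5, -1.4, -2.3]
opening: 29.7
```

```bash
python3 rel.py
```

```text
pin x -33.52 lat 0.02 bottom 35.22 toolyaw -0.2409 F press -0.12 -1.46 -2.34 33.15 29.7 tilt [-1. -0. -0.]
```

>>> servo_tool(deltas=[0,0,0,0,0,0.004,-1,0,0,0,0,0,0.004,-1,0,0,0,0,0,0.004,-1,0,0,0,0,0,0.004,-1,0,0,0,0,0,0.004,-1,0,0,0,0,0,0.004,-1,0,0,0,0,0,0,-1,0,0,0,0,0,0,-1])

```text
t: 33.95
eef_pos: [563.1, 41.6, 53.1]
tcp_rot: [-2.944, 1.571, 3.099]
force: [-0.8, 0.3, -3.1]
opening: 29.6
```

```bash
python3 rel.py
```

```text
pin x -9.48 lat -0.0 bottom 35.19 toolyaw -0.2409 F press -0.83 0.13 -3.12 33.95 29.6 tilt [-1. -0. -0.]
```

>>> servo_tool(deltas=[0,0,0,0.0005,0,0.003,-1,0,0,0,0.0005,0,0.003,-1,0,0,0,0,0,0.002,-1,0,0,0,0,0,0,-1,0,0,0,0,0,0,-1,0,0,0,0,0,0,-1,0,0,0,0,0,0,-1,0,0,0,0,0,0,-1])

```text
t: 34.75
eef_pos: [570.9, 39.8, 52.2]
tcp_rot: [0.265, 1.571, 0.024]
force: [-0.3, -0.7, -2.5]
opening: 30.1
```

```bash
python3 rel.py
```

```text
pin x -1.41 lat 0.09 bottom 34.34 toolyaw -0.2408 F press -0.15 -0.8 -2.51 34.75 30.1 tilt [-1.  0.  0.]
```

Near home; now feel for the stop in 1 mm steps, easing down too.

>>> servo_tool(deltas=[0,0,0,0.0003,0,0.0005,-1,0,0,0,0.0003,0,0.0005,-1,0,0,0,0,0,0.0005,-1,0,0,0,0,0,0,-1,0,0,0,0,0,0,-1,0,0,0,0,0,0,-1,0,0,0,0,0,0,-1,0,0,0,0,0,0,-1])

```text
t: 35.55
eef_pos: [571.3, 39.7, 51.9]
tcp_rot: [-3.007, 1.569, 3.036]
force: [-4.9, 1.2, 4.7]
opening: 29.9
```

```bash
python3 rel.py
```

```text
pin x -1.04 lat 0.07 bottom 33.98 toolyaw -0.2408 F press -5.01 0.0 4.71 35.55 29.9 tilt [-1.    -0.    -0.002]
```

>>> servo_tool(deltas=[0,0,0,0,0,0.0005,-1,0,0,0,0,0,0.0005,-1,0,0,0,0,0,0.0005,-1,0,0,0,0,0,0,-1,0,0,0,0,0,0,-1,0,0,0,0,0,0,-1,0,0,0,0,0,0,-1,0,0,0,0,0,0,-1])

```text
t: 36.35
eef_pos: [571.3, 39.6, 51.9]
tcp_rot: [-3.01, 1.566, 3.033]
force: [-9.6, 3.7, 9.8]
opening: 30.1
```

```bash
python3 rel.py
```

```text
pin x -0.99 lat 0.05 bottom 33.97 toolyaw -0.2409 F press -10.23 1.29 9.85 36.35 30.1 tilt [-1.    -0.001 -0.005]
```

>>> servo_tool(deltas=[0,0,0,-0.0004,0,-0.0005,-1,0,0,0,-0.0004,0,-0.0005,-1,0,0,0,0,0,0,0,0,0,0,0,0,0,0,0,0,0,0,0,0,0,0,0,0,0,0,0,0,0,0,0,0,0,0,0,0,0,0,0,0,0,0])

```text
t: 37.15
eef_pos: [573.0, 39.3, 52.4]
tcp_rot: [0.471, 1.571, 0.23]
force: [-0.6, 0.6, 1.1]
opening: 43.8
```

```bash
python3 rel.py
python3 - <<'E'
from h import *
s=get_image("scene");cv2.imwrite("pics/s8.png",cv2.resize(s[190:320,230:400,::-1],None,fx=4.6,fy=4.6,interpolation=cv2.INTER_CUBIC))
cv2.imwrite("pics/s8f.png",s[:,:,::-1])
E
```

```text
pin x 0.69 lat 0.08 bottom 34.5 toolyaw -0.2409 F press -0.74 0.47 1.11 37.15 43.8 tilt [-1.  0.  0.]
```

View pics/s8.png

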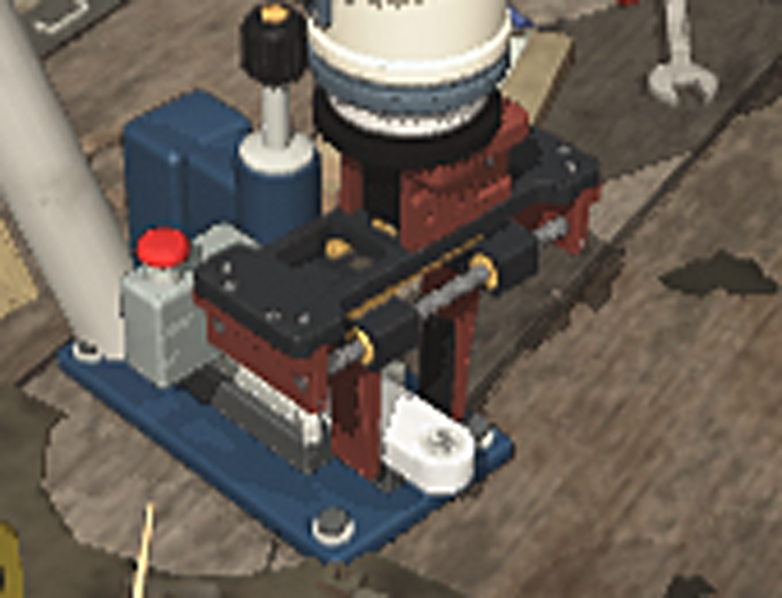

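>>> servo_tool(deltas=[0,0,0,-0.01,0,0,0,0,0,0,-0.025,0,0,0,0,0,0,-0.03,0,0,0,0,0,0,-0.03,0,0,0,0,0,0,-0.025,0,0,0,0,0,0,-0.01,0,0,0,0,0,0,0,0,0,0,0,0,0,0,0,0,0])

```text
t: 38.0
eef_pos: [572.3, 39.3, 181.7]
tcp_rot: [-2.886, 1.57, -3.127]
force: [0.2, -1.0, -0.8]
opening: 44.1
```

```bash
python3 - <<'E'
from h import *
st=get_state();print(st["eef_pos"],st["force"],st["t"],st["joint_pos"].round(2))
im=get_image("wrist");cv2.imwrite("pics/w9.png",im[:,:,::-1]);np.save("pics/w9.npy",np.r_[st["eef_pos"],st["tcp_rot"]])
cv2.imwrite("pics/s9.png",get_image("scene")[:,:,::-1])
E
python3 rel.py
```

```text
[572.32624992  39.27296715 181.7120726 ] [ 0.15021963 -1.00384526 -0.7922739 ] 38.0 [ 0.05  0.42  1.79  0.    0.94 -1.28]
pin x -0.29 lat -0.18 bottom 163.08 toolyaw -0.2407 F press -0.7 0.06 0.34 38.1 44.0 tilt [-1.    -0.001 -0.002]
```

View pics/w9.png

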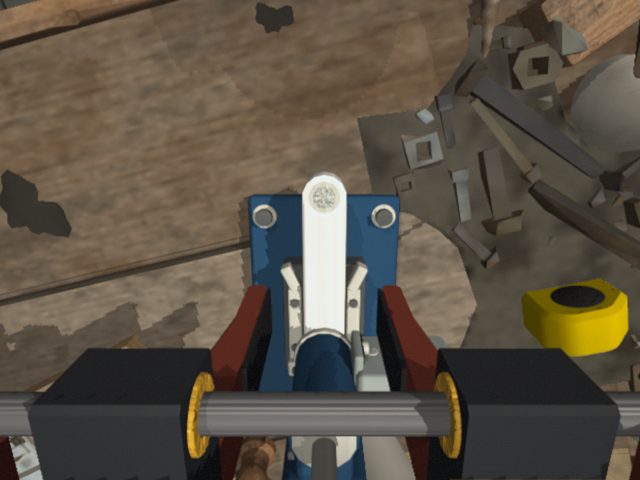

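Run:
```python
from h import *
v=np.load("pics/w9.npy");c=cam("wrist",dict(eef_pos=v[:3],tcp_rot=v[3:]));im=cv2.imread("pics/w9.png")[:,:,::-1].astype(int)
y=-0.241;ex=np.array([np.cos(y),np.sin(y)])
print(im[165:180,324].sum(1)//3); print([tuple(im[r,285]) for r in range(190,200)])
f=lambda u,z:((plane(c,u,z)[:2]-[649.4,20.4])@ex, (plane(c,u,z)[:2]-[649.4,20.4])@[-ex[1],ex[0]])
print("round end",f((324,172.5),52),"base front",f((285,195),14),f((372,195),14))
print("leadins",f((285,264),46),f((363,264),46), "tape edges base screws",f((264,216),18),f((383,216),18))
```

```text
[ 91  95  95  93  92  94 116 143 154 173 223 239 239 238 238]
[(np.int64(79), np.int64(69), np.int64(56)), (np.int64(85), np.int64(73), np.int64(59)), (np.int64(87), np.int64(74), np.int64(60)), (np.int64(81), np.int64(71), np.int64(59)), (np.int64(53), np.int64(52), np.int64(52)), (np.int64(24), np.int64(39), np.int64(54)), (np.int64(21), np.int64(42), np.int64(58)), (np.int64(28), np.int64(49), np.int64(69)), (np.int64(28), np.int64(52), np.int64(71)), (np.int64(32), np.int64(56), np.int64(74))]
round end (np.float64(-120.8766688412585), np.float64(0.48249513260714855)) base front (np.float64(-99.00681993582133), np.float64(-28.664296279719043)) (np.float64(-99.00102988701953), np.float64(36.37627549258952))
leadins (np.float64(-55.80546379882239), np.float64(-27.000940582525104)) (np.float64(-55.802923012174396), np.float64(27.96973865837815)) tape edges base screws (np.float64(-83.84734546518605), np.float64(-44.43731535897053)) (np.float64(-83.84053538234596), np.float64(44.669067323989395))
```

Run:
```python
from h import *
plan([614.9,95.9,178],Rtool(-0.241-np.pi/2),12)
```

```text
rv total [ 1.5711e+00 -1.3000e-03  2.4000e-03]
[0.1309, -0.0001, 0.0002] [0.0002, 0.0054, 0.0023]
[0.1309, -0.0001, 0.0002] [0.0002, 0.0057, 0.0016]
[0.1309, -0.0001, 0.0002] [0.0002, 0.0059, 0.0009]
[0.1309, -0.0001, 0.0002] [0.0002, 0.0059, 0.0001]
[0.1309, -0.0001, 0.0002] [0.0002, 0.0059, -0.0007]
[0.1309, -0.0001, 0.0002] [0.0002, 0.0057, -0.0014]
[0.1309, -0.0001, 0.0002] [0.0002, 0.0055, -0.0022]
[0.1309, -0.0001, 0.0002] [0.0002, 0.0052, -0.0029]
[0.1309, -0.0001, 0.0002] [0.0002, 0.0048, -0.0035]
[0.1309, -0.0001, 0.0002] [0.0002, 0.0043, -0.0041]
[0.1309, -0.0001, 0.0002] [0.0002, 0.0037, -0.0046]
[0.1309, -0.0001, 0.0002] [0.0002, 0.003, -0.0051]
```

>>> servo_tool(deltas=[0.131,0,0,0,0.0054,0.0023,1,0.131,0,0,0,0.0057,0.0016,1,0.131,0,0,0,0.0059,0.0009,1,0.131,0,0,0,0.0059,0,1,0.131,0,0,0,0.0059,-0.0007,1,0.131,0,0,0,0.0057,-0.0014,1,0.131,0,0,0,0.0055,-0.0022,1,0.131,0,0,0,0.0052,-0.0029,1])

```text
t: 38.9
eef_pos: [600.7, 77.2, 180.7]
tcp_rot: [-1.739, 1.568, -3.033]
force: [0.2, -0.8, 0.1]
opening: 87.9
```

>>> servo_tool(deltas=[0.131,0,0,0.001,0.0048,-0.0035,1,0.131,0,0,0.001,0.0043,-0.0041,1,0.131,0,0,0,0.0037,-0.0046,1,0.131,0,0,0,0.003,-0.0051,1,0,0,0,0,0,0,1,0,0,0,0,0,0,1,0,0,0,0,0,0,1,0,0,0,0,0,0,1])

```text
t: 39.7
eef_pos: [615.6, 95.6, 180.1]
tcp_rot: [-1.127, 1.57, -2.939]
force: [0.2, 0.3, 0.1]
opening: 87.8
```

Run:
```python
from h import *
st=get_state();print(st["eef_pos"],st["force"],st["t"],st["opening"])
im=get_image("wrist");cv2.imwrite("pics/w10.png",im[:,:,::-1]);np.save("pics/w10.npy",np.r_[st["eef_pos"],st["tcp_rot"]])
cv2.imwrite("pics/s10.png",cv2.resize(get_image("scene")[150:330,200:400,::-1],None,fx=4,fy=3.3,interpolation=cv2.INTER_CUBIC))
M=R.from_euler("xyz",st["tcp_rot"]).as_matrix();print("fingertip centre",st["eef_pos"]+M@[14,50.75,0])
```

```text
[615.55462399  95.61258173 180.10767448] [0.23769349 0.34749278 0.1220706 ] 39.7 87.78593684784589
fingertip centre [664.83386158  83.51370987 166.08139407]
```

View pics/w10.png

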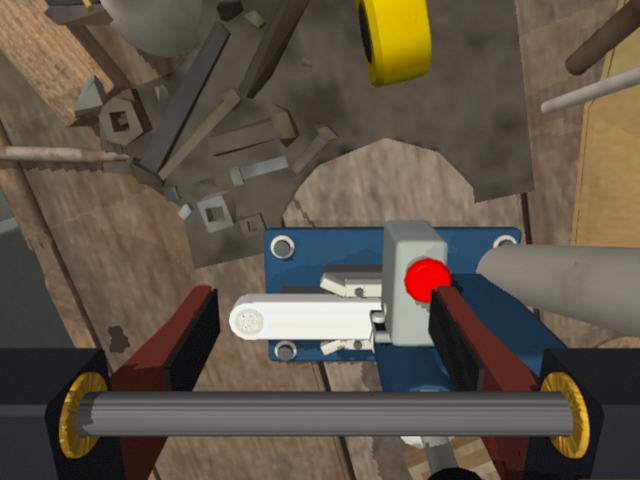

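View pics/s10.png

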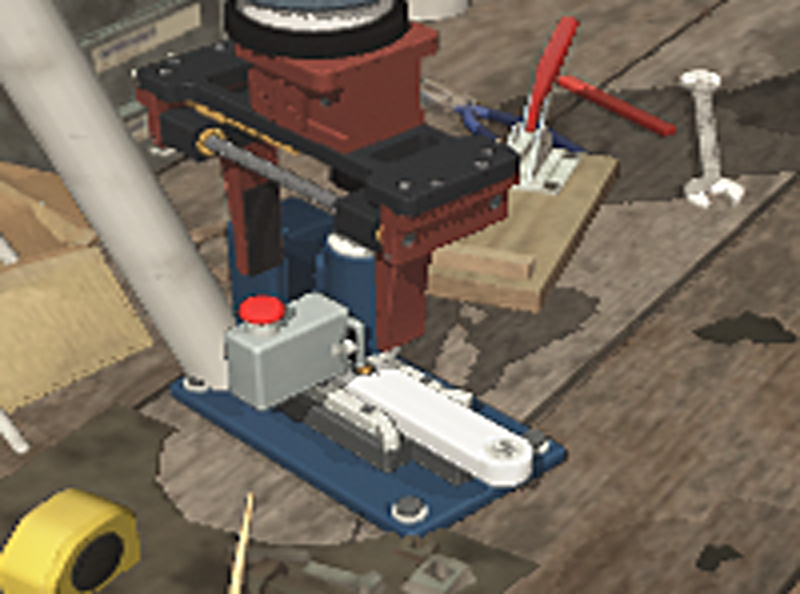

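Run:
```python
from h import *
v=np.load("pics/w10.npy");c=cam("wrist",dict(eef_pos=v[:3],tcp_rot=v[3:]));im=cv2.imread("pics/w10.png")[:,:,::-1].copy()
ys,xs=np.nonzero(blob(im,(0,200,150),(6,255,255),(395,250,455,305)));print(xs.min(),xs.max(),ys.min(),ys.max(),"centre by circle",((xs.min()+xs.max())/2,(ys.min()+ys.max())/2))
(u,r)=cv2.minEnclosingCircle(np.c_[xs,ys].astype(np.float32));print(u,r,plane(c,u,137))
M=R.from_euler("xyz",v[3:]).as_matrix()
for yy in (44,50.75,57.5): print(yy,proj(c,v[:3]+M@[14,yy,-10]),proj(c,v[:3]+M@[14,yy,10]))
```

```text
405 450 259 302 centre by circle (np.float64(427.5), np.float64(280.5))
(427.5, 280.5) 23.032684326171875 [664.45637418  85.68566302 137.        ]
44 [430.97450903 289.29357123] [427.57004775 333.01134862]
50.75 [447.46618821 289.29265771] [443.53528077 333.0117055 ]
57.5 [463.95883475 289.29174413] [459.5014204 333.0120624]
```

>>> servo_tool(deltas=[0,0,0,0.004,0,-0.0015,1,0,0,0,0.007,0,0,1,0,0,0,0.007,0,0,1,0,0,0,0.005,0,0,1,0,0,0,0.003,0,0,1,0,0,0,0.003,0,0,1,0,0,0,0.003,0,0,1,0,0,0,0,0,0,1])

```text
t: 40.6
eef_pos: [616.1, 97.3, 148.6]
tcp_rot: [-0.994, 1.571, -2.807]
force: [-1.4, -0.3, 4.5]
opening: 87.4
```

>>> servo_tool(deltas=[0,0,0,0.002,0,0,1,0,0,0,0.002,0,0,1,0,0,0,0.002,0,0,1,0,0,0,0.002,0,0,1,0,0,0,0.002,0,0,1,0,0,0,0,0,0,1,0,0,0,0,0,0,1,0,0,0,0,0,0,1])

```text
t: 41.4
eef_pos: [616.7, 97.4, 141.0]
tcp_rot: [1.876, 1.569, 0.064]
force: [-10.0, -0.9, 21.7]
opening: 88.1
```

Run:
```python
from h import *
st=get_state();print(st["eef_pos"],st["force"],st["t"],st["opening"])
cv2.imwrite("pics/s11.png",cv2.resize(get_image("scene")[150:330,200:400,::-1],None,fx=4,fy=3.3,interpolation=cv2.INTER_CUBIC))
```

```text
[616.66664953  97.41171446 140.99268579] [-10.00935697  -0.86177726  21.71929973] 41.4 88.10036930687632
```

View pics/s11.png

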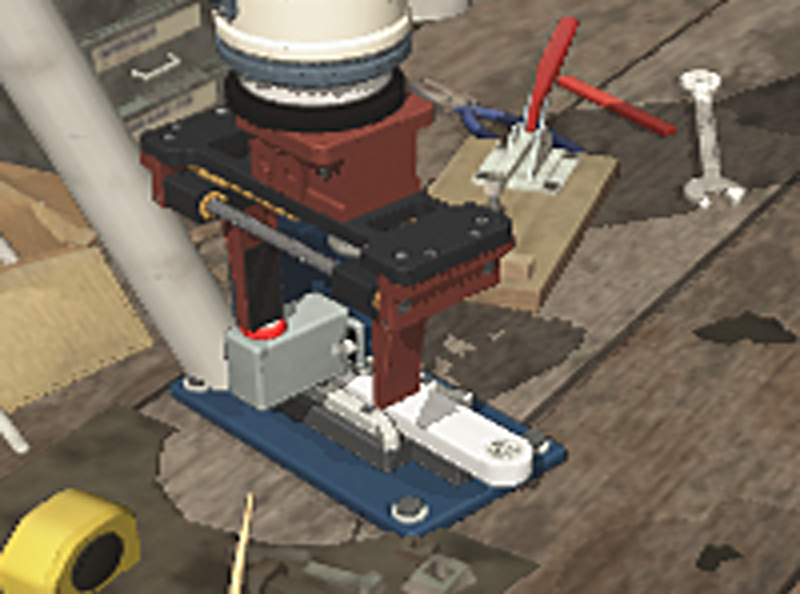

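Run:
```python
from h import *
st=get_state();print(st["eef_pos"],st["force"],st["wrist_torque"],st["t"],st["tcp_rot"])
cv2.imwrite("pics/w12.png",get_image("wrist")[:,:,::-1])
cv2.imwrite("pics/t12.png",cv2.resize(get_image("top")[130:290,220:380,::-1],None,fx=4,fy=3.75,interpolation=cv2.INTER_CUBIC))
```

```text
[616.70335075  97.39301071 141.00647632] [-9.26749103 -0.22854392 21.957395  ] [-0.44188669  0.70900446 -0.13865608] 41.45 [1.89020546 1.56891465 0.07733886]
```

View pics/w12.png

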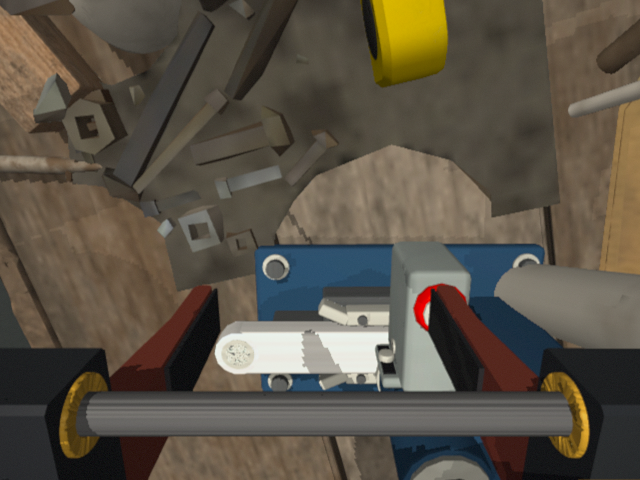

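View pics/t12.png

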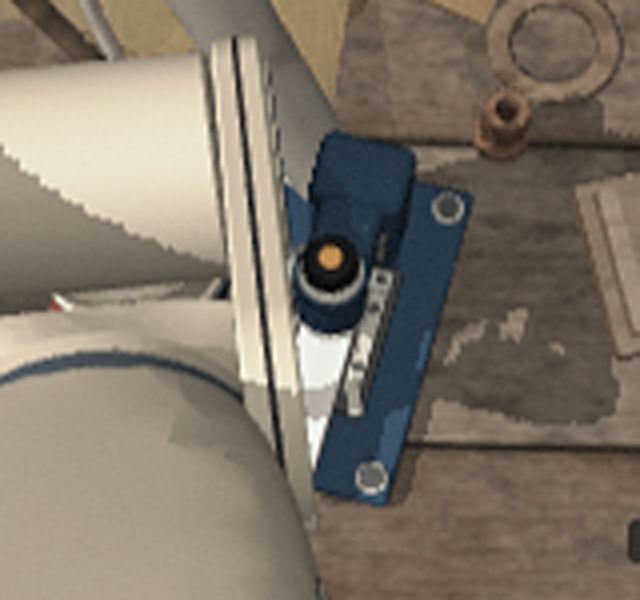

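>>> servo_tool(deltas=[0,0,0,-0.004,0,0,1,0,0,0,-0.008,0,0,1,0,0,0,-0.01,0,0,1,0,0,0,-0.015,0,0,1,0,0,0,-0.02,0,0,1,0,0,0,-0.025,0,0,1,0,0,0,-0.02,0,0,1,0,0,0,0,0,0,1])

```text
t: 42.35
eef_pos: [618.0, 97.6, 244.1]
tcp_rot: [1.958, 1.565, 0.145]
force: [0.4, 0.4, -0.0]
opening: 87.7
```

Run:
```python
from h import *
st=get_state();print(st["eef_pos"],st["force"],st["t"],st["opening"])
cv2.imwrite("pics/s13.png",cv2.resize(get_image("scene")[150:330,200:400,::-1],None,fx=4,fy=3.3,interpolation=cv2.INTER_CUBIC))
cv2.imwrite("pics/w13.png",get_image("wrist")[:,:,::-1])
```

```text
[617.97631211  97.58751599 244.10927675] [ 0.39214254  0.37158549 -0.04713846] 42.35 87.7234431615692
```

View pics/s13.png

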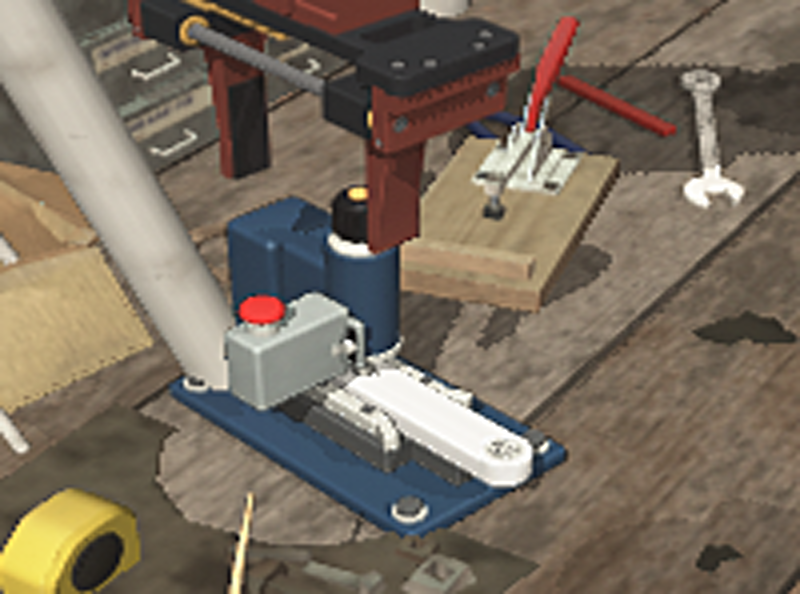

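View pics/w13.png

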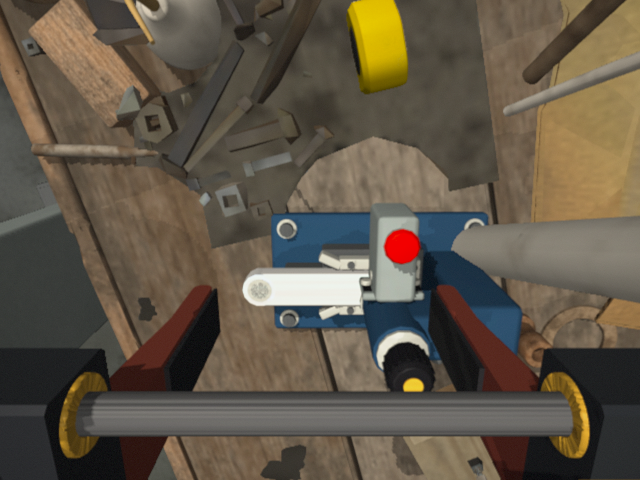

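Run:
```python
from h import *
im=get_image("scene");cv2.imwrite("pics/s14.png",im[:,:,::-1])
for f in (cv2.imread("pics/scene0.png")[:,:,::-1].copy(),im):
    ys,xs=np.nonzero(blob(f,(12,90,120),(35,255,255),(283,195,297,213)));print(xs.min(),xs.max(),ys.min(),ys.max(),len(xs),ys.mean())
    ys,xs=np.nonzero(blob(f,(12,90,120),(35,255,255),(275,238,305,275)));print("brass pin px",len(xs))
print(get_state()["t"]);hand_in()
```

```text
287 292 207 210 21 208.33333333333334
brass pin px 1
287 292 207 210 22 208.36363636363637
brass pin px 2
42.5
the job is handed in; nothing more can be done
```

I set the pin in the lever and handed the job in at 42.5 s. The lever is in the press and the gripper is clear of everything.

**What I did:**
- **Cocking:** I drew the ram up by its knob until the pull dropped. When I lowered it again, it sat on the sear at about 35.4 mm and the pull fell to about 1 N. My first lowering test, at about 29.5 mm, had found no catch, so I drew it further. The pull never exceeded about 19 N, so I saw no strain on the upper stop.
- **Seating the lever:** I slid it between the rails, pin end first and pin up, until it met a firm end-stop contact (about 10 N, almost no sideways force). Then I let go of it.
- **Firing:** I pressed the red button straight down with one finger of the open gripper, so the gripper body stayed clear of the knob and the leaning pipe. Then I withdrew upward.

**Last checks:**
- **Ram and pin:** In the scene picture the knob is back at its starting image height to within 0.1 px. A pin still 6 mm proud would have shifted it by about 3 px. I could not see the pin directly under the barrel, so that it is flush rests on this knob height.
- **Button and surroundings:** The button sprang back. The tape measure looked undisturbed, and I saw nothing shifted among the other things, but I did not measure any of them.

**What disagreed:**
- **Button force:** At the end of the press I read about 22 N plus 10 N sideways, at roughly 12 mm of travel. That is more than the 4 to 6 N expected, and I don't know why, although the ram had already fired.
- **Stop position:** The arm's reading put the pin about 1.5 mm short of home at the stop. I put this down to arm give and calibration, because the wrist picture placed the lever's round end where it should be, to about 1 mm.

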